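Scan the bay label and draw the sampler carriage out to its mark

TASK

Take the hand scanner from its stand, aim its nose squarely at the barcode label on the sampler from a few centimetres away and hold it steady there for about two seconds, then put it back upright in its stand. Then pull the sampler's spring-loaded vial carriage out by its handle until its pointer lines up with the index mark beside the rail, without running it against its front end stop, and keep holding it there: the program finishes while still holding the handle, because the spring would draw the carriage home. Leave the other things where they are.

Things in the scene. Friction and masses are not known exactly. Their poses are not given: they have to be found in the camera images.
- scanner_center (a point): Centre (half-way up) of the hand scanner, a loose white upright bar 140 mm tall with a rounded-rectangular section 44 mm (its x) by 32 mm (its y), about 0.2 kg, standing nose down in its stand. Its own z runs up along the bar away from the nose. Its upper 96 mm stick out of the stand and may be gripped across either pair of faces; a good grip is 25 to 40 mm above this centre.
- scanner_nose (a point): Centre of the scanner's reading window, its lowest face (70 mm from scanner_center along the bar); axes as the scanner's. It reads straight out of the nose along the scanner's -z, at 30 to 90 mm from a label.
- stand_in (a point): Centre of the inner floor of the scanner's fixed stand, a grey open-topped socket 68 mm (x) by 56 mm (y) by 50 mm high, inside 56 by 44 mm and 44 mm deep, so there are 6 mm to spare on each side of the scanner; floor 6 mm above the table, z up. It stands on the table to the left or the right of the sampler.
- label (a point): Centre of the barcode label (48 by 46 mm white paper with dark bars) on a plate fixed to the sampler, left of its rails as seen from the robot, 50 mm above the table, tilted 25 degrees from level towards the sampler's front. z is the outward normal of the label (up and towards the front), y runs along the plate's level edge.
- handle (a point): Middle of the grip of the carriage's bow handle: a level round steel bar 14 mm thick, 115 mm above the table, 76 mm free between its posts, running along this point's y; free below it down to 64 mm above the table. Pulling out is towards this point's -x (towards the robot); z up. The carriage's vials begin 55 mm behind the bar and are lower than it (86 mm).
- pointer (a point): Tip of the pointer, a thin dark finger sticking out of the right side of the carriage, 3 mm wide; moves with the carriage and handle. Axes as those of the handle.
- mark (a point): Inner end of the index mark: a white line 3 mm wide across the top of a dark clamp (30 by 34 by 26 mm) beside the right rail of the sampler. Axes as those of the handle. The pointer is at the mark when both have the same position along the x axis; they stay some 1 to 2 mm apart in height.
- carriage (a joint): How far the carriage is pulled out (m): 0 home against its rear stop (at the start), 0.14 at its front end stop. The mark asks for 0.06 to 0.105. A spring draws the carriage home all the time with about 4 N at 0, rising by 60 N/m (about 10 N at 0.1); let go, it runs home.
- sampler: The fixed sampler: aluminium base plate 340 mm (x) by 260 mm (y) by 20 mm, front to -x (towards the robot), dark housing with steel top (112 mm high, a knob on it to 142 mm) over its rear 110 mm, beginning 95 mm behind the handle bar when the carriage is home. Origin under the middle of the base plate, z up.
- solvent: Bystander: loose amber bottle, 64 mm across, 150 mm tall; origin at its underside centre.
- jar: Bystander: loose jar with yellow lid, 56 mm across, 60 mm tall; origin at its underside centre.
- vial_a: Bystander: loose vial with black cap, 24 mm across, 42 mm tall; origin at its underside centre.
- vial_b: Bystander: loose vial with white cap, 28 mm across, 45 mm tall; origin at its underside centre.
- driver: Bystander: loose screwdriver lying down; origin at its underside (the middle of its length).
- dish: Bystander: loose glass dish, 70 mm across, 18 mm high; origin at its underside centre.
- capbox: Bystander: loose open grey box 80 by 60 by 40 mm; origin at its underside centre.
- vial_block: Bystander: fixed aluminium block 100 by 130 mm with black-capped vials, 60 mm high, on the side of the sampler where the scanner's stand is not; origin under its centre.
There are look-alikes about, which are no part of the job. There is more than one size of the part that bears scanner_center; the job needs the smallest.

How it is judged:
By the outcome, as a careful person would: the job done as asked, in the order asked, and still so for the second after the job is handed in, while the arm keeps its last pose, push and grip.
It also fails if it takes over 69 s, if anything falls off the work surface, if the arm or the gripper's body presses on something with over 40 N, if the wrist force passes 120 N, or if a joint passes its speed limit or range.

ROBOT

A 6-joint arm with a two-finger parallel gripper is mounted at the origin on the work surface. World frame = base frame: x ahead of the robot, y to its left, z up, the work surface at z = 0. Lengths are in m, angles in degrees, forces in N, time in s.
With the tool pointing down it reaches from about 0.375 to 0.9 m from the base axis. Payload 3.1 kg.
Tool frame: the origin (TCP) lies at the very end of the fingers, on their centre line; the grasp point (between the pads) lies 19 mm behind it; x points along the fingers, z is the direction in which the jaws open and shut, and the axes are right-handed (so a half turn about x gives the same grasp; the last joint's range is limited). The gripper opens to 87 mm and grips with 3 to 60 N. Pads are 19 mm wide; open, the fingers measure 117 mm over their backs; the gripper's body (75 mm by 190 mm) begins 51 mm behind the grasp point.
Start: joints at [-81.159, 30.224, 82.088, -0, 67.689, -10.227], TCP at [0.204, -0.591, 0.194] pointing down, gripper open.
Joint ranges: [-176.69, 176.69], [-43.24, 126.21], [12.49, 139.97], [-82, 262], [0, 151.66], [-163.58, 163.58]. Speed limits (degrees/s): [159.86, 159.86, 180, 180, 180, 180].

INTERFACE

Orientations are given as a 3x3 rotation matrix whose columns are the frame's x, y, z axes.
In Python, from rig import bot gives the robot as it stands.
- The arm moves only by the tool send_rows, never from a script. Its arguments are lists of equal length, an entry for each row: "fingers": the opening, from 0 (shut) to 1 (fully open); "dp": the shift along the world's x, y, z in mm, a list of three; "turn": the turn, a rotation vector about the world's x, y, z in rad, a list of three. In form: {"fingers": [fingers, ...], "dp": [[tx, ty, tz], ...], "turn": [[rx, ry, rz], ...]}. A call has 1 to 10 rows; each row is the pose to reach, as a shift and turn from the pose measured when the call began; what a row does not reach only later rows make up. A row lasts 1/12 s, in which the tool goes at most 41.7 mm and 7.16 degrees, less where a joint would pass 70% of its speed; a pose out of reach is approached as far as the arm can. A call with a gripper value outside its range is refused whole. The fingers move at their own pace and stop on an object; the grip force is fixed at half the most. Time passes only in rows, so rows that repeat a pose let the fingers close. It gives the time, the measured TCP pose, the force and the opening at its end, in the units of the state.
- bot.read_state(): the state, without advancing time (a new reading comes with each control period).
- bot.capture(name): name is "side" or "top" or "wrist"; returns a dict with "img" (480x640x3 uint8, blue, green, red), "z_map" (480x640 float32, m along the optical axis (not along the pixel's ray), 0 where there is no reading), "mtx" (3x3 intrinsics, pixels), "origin" and "orientation" of the camera in the world; the wrist camera has in their place "hand_eye" (4x4, takes a point from camera to tool coordinates, whose origin is the TCP and whose axes are the tool frame's). Camera axes: x right, y up, looking along -z (the intrinsics and any distortion apply to the point x, -y, -z); pixel columns grow to the right and rows downward; lengths in m; the calibration is good to about 2 mm. A picture is of the moment at which its call begins: read the wrist's pose just before it.
- bot.hand_in(): hands the job in, once; it reports no verdict.
The state is a dict: "time_s": time; "joint_positions": joint angles; "qvel": joint speeds; "tau": joint torques, N m; "position": TCP position; "tcp_rot": TCP orientation; "force": force on the tool from outside, world axes, zero at the start; "moment": the same for the moment, N m; "opening": opening from 0.0 (shut) to 1.0 (fully open).
Only numpy, scipy, OpenCV 4.12 (cv2) and the standard library are available. Lean on these libraries where they do the work, as an engineer would, in place of code of your own. Each camera call takes 0.05 s, during which the arm holds its last target.

## Working session

There is one attempt and no reset: what is moved stays moved. The work goes in short steps, Python scripts to look and compute and a tool call to move; the robot and the scene stay as the last step left them, time stands still between calls to the robot, and variables do not carry over. Pictures are saved under pics/ and viewed, and the job is handed in when it is done.

Besides the shell and the picture viewer there is one more tool, called after "Request:" as name(argument=value, ...), one argument or row to a line, values as JSON. send_rows: Moves the arm, as the interface text tells. Its arguments: {"type":"object","properties":{"fingers":{"type":"array","items":{"type":"number"}},"dp":{"type":"array","items":{"type":"array","items":{"type":"number"}}},"turn":{"type":"array","items":{"type":"array","items":{"type":"number"}}}},"required":["fingers","dp","turn"]}

```bash
ls; mkdir -p pics; python3 - <<'E'
from rig import bot
import cv2,numpy as np
s=bot.read_state();print(s['time_s'],s['position'],s['tcp_rot'],s['opening'])
for n in ['side','top','wrist']:
    c=bot.capture(n);cv2.imwrite(f'pics/{n}0.png',c['img']);np.savez(f'pics/{n}0.npz',**c)
    print(n,c['mtx'],c.get('origin'),c.get('orientation'),c.get('hand_eye'),[k for k in c])
E
```

```text
pics
0.0 [ 0.20408713 -0.58990498  0.19318516] [[-3.31300183e-04  9.45126138e-01  3.26705486e-01]
 [ 2.09416369e-03  3.26705443e-01 -9.45123890e-01]
 [-9.99997752e-01  3.71055047e-04 -2.08748641e-03]] 0.9993142450677324
side [[443.31323466   0.         318.61169558]
 [  0.         443.31323466 241.51629773]
 [  0.           0.           1.        ]] [ 0.39349648 -0.68610994  0.80479472] [[ 0.97874893  0.13840121 -0.15131305]
 [-0.20452139  0.71239571 -0.67131465]
 [ 0.01488401  0.68799525  0.72556255]] None ['img', 'z_map', 'mtx', 'origin', 'orientation']
top [[581.03970632   0.         319.99794592]
 [  0.         581.03970632 232.75691489]
 [  0.           0.           1.        ]] [ 0.44305195 -0.03451     1.34499466] [[ 0.01946404  0.99810579 -0.0583608 ]
 [-0.9996857   0.01850595 -0.01691255]
 [-0.01580049  0.05867164  0.99815228]] None ['img', 'z_map', 'mtx', 'origin', 'orientation']
wrist [[404.67232631   0.         318.55186935]
 [  0.         404.67232631 239.70635281]
 [  0.           0.           1.        ]] None None [[ 8.44492225e-04  2.74235680e-01 -9.61662144e-01 -1.90715245e-01]
 [ 3.81254363e-04  9.61662328e-01  2.74236068e-01  7.53093490e-02]
 [ 9.99999571e-01 -5.98228115e-04  7.07562810e-04  3.67417668e-05]
 [ 0.00000000e+00  0.00000000e+00  0.00000000e+00  1.00000000e+00]] ['img', 'z_map', 'mtx', 'hand_eye']
```

View pics/side0.png

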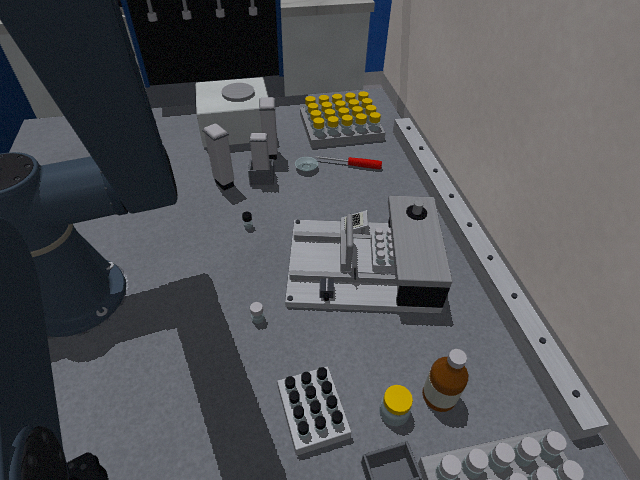

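View pics/top0.png

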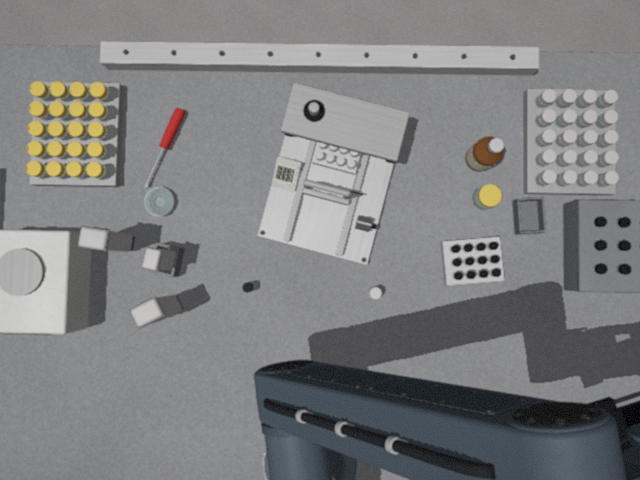

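```bash
cat > h.py <<'E'
import numpy as np,cv2
from scipy.spatial.transform import Rotation as R
def load(n): return dict(np.load(f'pics/{n}.npz'))
def cam(c,st=None):
    if 'origin' in c: return c['orientation'],c['origin']
    H=c['hand_eye'];T=st['tcp_rot'];return T@H[:3,:3],T@H[:3,3]+st['position']
def rays(c,uv,st=None):
    Rm,o=cam(c,st);K=c['mtx'];uv=np.atleast_2d(np.array(uv,float))
    d=np.c_[(uv[:,0]-K[0,2])/K[0,0],-(uv[:,1]-K[1,2])/K[1,1],-np.ones(len(uv))]
    return o,d@Rm.T
def plane(c,uv,z,st=None):
    o,d=rays(c,uv,st);return o+d*((z-o[2])/d[:,2])[:,None]
def cloud(c,st=None):
    v,u=np.mgrid[:480,:640];o,d=rays(c,np.c_[u.ravel(),v.ravel()],st)
    return (o+d*c['z_map'].ravel()[:,None]).reshape(480,640,3)
def proj(c,p,st=None):
    Rm,o=cam(c,st);K=c['mtx'];q=(np.atleast_2d(p)-o)@Rm
    return np.c_[K[0,0]*q[:,0]/-q[:,2]+K[0,2],K[1,1]*-q[:,1]/-q[:,2]+K[1,2]]
def crop(img,x0,y0,x1,y1,f,name): cv2.imwrite(name,cv2.resize(img[y0:y1,x0:x1],None,fx=f,fy=f,interpolation=cv2.INTER_CUBIC))
E
python3 - <<'E'
from h import *
t=load('top0');s=load('side0')
a=cv2.resize(s['img'][85:205,185:310],None,fx=4,fy=4);b=cv2.resize(t['img'][210:340,70:220],None,fx=2.6,fy=3.69)[:480]
b=cv2.resize(t['img'][210:340,70:220],(300,260));b=cv2.copyMakeBorder(b,0,220,0,0,0)
cv2.imwrite('pics/c1.png',np.hstack([a,b]))
P=cloud(t);S=cloud(s)
for n,uv in dict(A=(92,239),B=(155,258),C=(145,313),Bst=(172,262)).items():
    print(n,P[uv[1],uv[0]])
for n,uv in dict(A=(267,103),B=(259,138),C=(214,131),tab=(240,200)).items():
    print('side',n,S[uv[1],uv[0]])
E
```

```text
A [0.49018676 0.44744181 0.17533122]
B [0.45446795 0.32707855 0.1442202 ]
C [0.34384476 0.33218001 0.18079448]
Bst [0.44724958 0.32388426 0.02448365]
side A [0.49181132 0.43318716 0.17993479]
side B [0.45405441 0.32106057 0.14483043]
side C [0.34291945 0.31898905 0.18016348]
side tab [0.38224848 0.2518946  0.00068512]
```

View pics/c1.png

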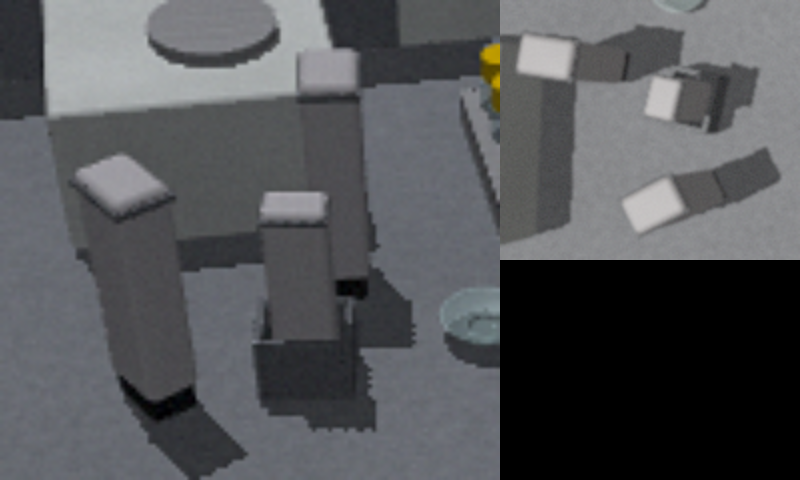

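Candidates for the scanner, in side-image pixels: A (267,103) and C (214,131) stand free with tops at 180 mm. B (259,138) stands in the grey socket with its top at 145 mm, which is 6 + 140 mm, so B is the scanner. The crop confirms it.

```bash
python3 - <<'E'
from h import *
t=load('top0');s=load('side0')
crop(t['img'],250,75,420,275,3.5,'pics/c2.png')
crop(s['img'],280,185,460,320,4.4,'pics/c3.png')
P=cloud(t)
z=P[...,2]
# scanner top
m=((P[...,2]>.135)&(P[...,2]<.155)).astype(np.uint8);m[:, :130]=0;m[:,190:]=0;m[:235]=0;m[285:]=0
g=t['img'].min(2)
print(m.sum())
for nm,mm in (('z',m),('white',((g>140)*1).astype(np.uint8))):
    k=mm.copy();k[:, :130]=0;k[:,200:]=0;k[:240]=0;k[280:]=0
    r=cv2.minAreaRect(np.argwhere(k)[:,::-1].astype(np.float32));print(nm,k.sum(),r)
    b=cv2.boxPoints(r);w=plane(t,b,.1455);print(w[:,:2],plane(t,[r[0]],.1455),np.linalg.norm(np.diff(w,axis=0),axis=1))
E
```

```text
360
z 360 ((151.02943420410156, 258.38238525390625), (16.24988555908203, 22.070741653442383), 14.03624439239502)
[[0.43501578 0.35623626]
 [0.47956832 0.34674504]
 [0.47201725 0.31359746]
 [0.42751693 0.32314782]] [[0.45350546 0.33492959 0.1455    ]] [0.0455523  0.03399677 0.0455136 ]
white 517 ((164.5, 259.5), (39.0, 69.0), 90.0)
[[0.49079675 0.38021279]
 [0.49349156 0.23640251]
 [0.41289631 0.23384449]
 [0.41006056 0.37708229]] [[0.45173291 0.30681516 0.1455    ]] [0.14383553 0.08063583 0.14326587]
```

View pics/c2.png

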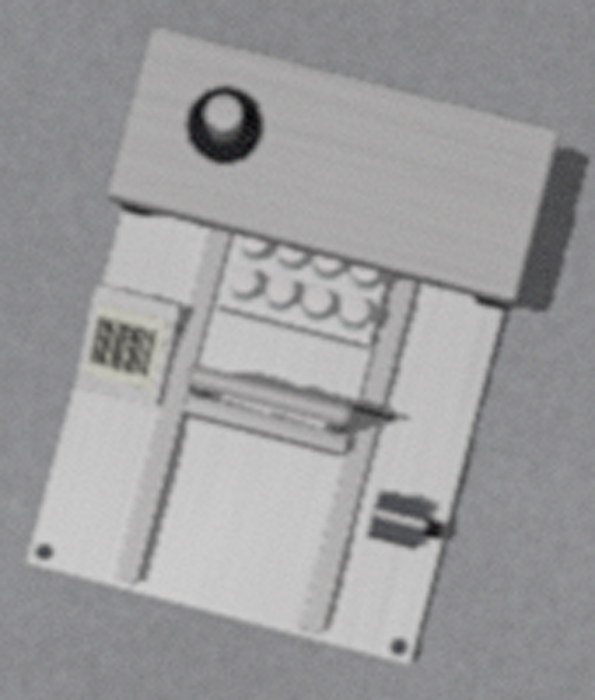

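View pics/c3.png

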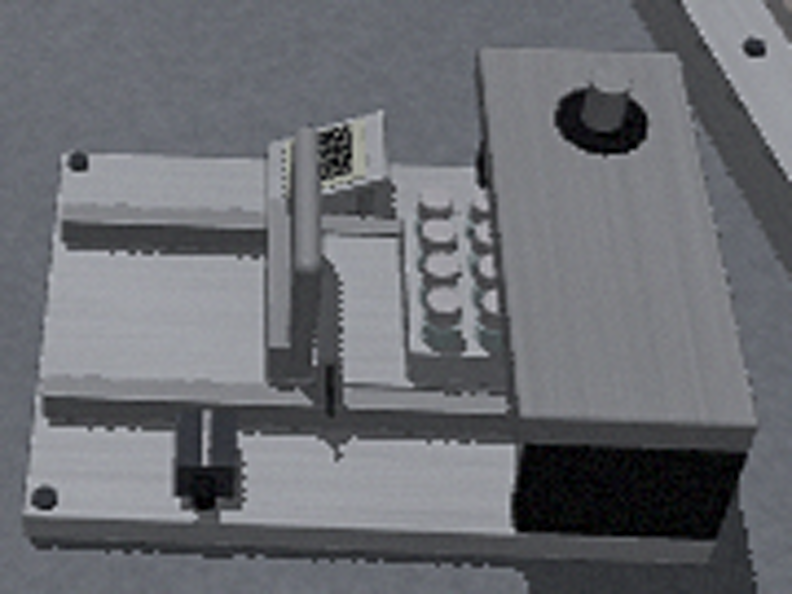

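View pics/wrist0.png

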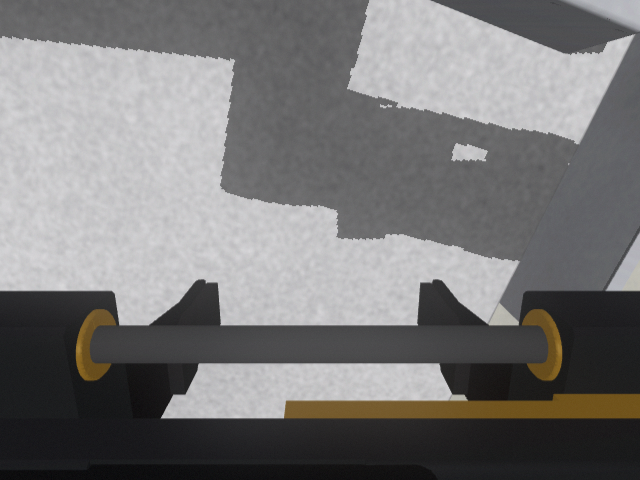

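```bash
python3 - <<'E'
from h import *
t=load('top0');s=load('side0')
P=cloud(t);S=cloud(s)
def pt(x,y): return (250+x/3.5,75+y/3.5)
def sp(x,y): return (280+x/4.4,185+y/4.4)
print('front screws z.02',plane(t,[pt(44,552),pt(399,646)],.02))
print('corners',plane(t,[pt(28,562),pt(415,660)],.02))
print('housing top corners',plane(t,[pt(155,28),pt(555,132),pt(508,298),pt(110,195)],.112))
print('label z.05',plane(t,[pt(124,350)],.05))
print('handle ends z.115?',plane(t,[pt(195,378),pt(385,410)],.115))
print('pointer tip z.048',plane(t,[pt(405,416)],.048),'mark ends',plane(t,[pt(373,516),pt(425,527)],.046))
for n,u in dict(knob=pt(222,108),house=pt(350,150),label=pt(124,350),clamp=pt(395,500),ptr=pt(390,412),bar=pt(280,390)).items():
    print(n,u,P[int(u[1]+.5),int(u[0]+.5)])
E
```

```text
front screws z.02 [[ 0.51818429  0.11933948  0.02      ]
 [ 0.46126369 -0.11338047  0.02      ]]
corners [[ 0.5114441   0.12964849  0.02      ]
 [ 0.45237569 -0.12390176  0.02      ]]
housing top corners [[ 0.83811843  0.04823154  0.112     ]
 [ 0.77678084 -0.19873956  0.112     ]
 [ 0.673558   -0.17119182  0.112     ]
 [ 0.73337919  0.07359781  0.112     ]]
label z.05 [[0.64737259 0.06767712 0.05      ]]
handle ends z.115? [[ 0.62066664  0.01885641  0.115     ]
 [ 0.60307397 -0.09707388  0.115     ]]
pointer tip z.048 [[ 0.60814761 -0.11334067  0.048     ]] mark ends [[ 0.54369132 -0.09396549  0.046     ]
 [ 0.53724467 -0.12729654  0.046     ]]
knob (313.42857142857144, 105.85714285714286) [0.78042058 0.00583428 0.14020717]
house (350.0, 117.85714285714286) [ 0.76357336 -0.07331251  0.11114119]
label (285.42857142857144, 175.0) [0.64785753 0.06889462 0.04682252]
clamp (362.8571428571429, 217.85714285714286) [ 0.55426334 -0.10843661  0.04177195]
ptr (361.42857142857144, 192.71428571428572) [ 0.61017392 -0.1028656   0.04584132]
bar (330.0, 186.42857142857144) [ 0.61435597 -0.03303978  0.12048036]
```

Request:
send_rows(
  fingers=[1,1,1,1,1,1,1,1,1,1],
  dp=[
    [5,20,30],
    [15,55,60],
    [30,90,87],
    [48,125,87],
    [66,160,87],
    [84,195,87],
    [102,230,87],
    [120,265,87],
    [138,300,87],
    [156,335,87],
  ],
  turn=[
    [0,0,-0.05],
    [0,0,-0.1],
    [0,0,-0.15],
    [0,0,-0.2],
    [0,0,-0.25],
    [0,0,-0.3],
    [0,0,-0.35],
    [0,0,-0.4],
    [0,0,-0.45],
    [0,0,-0.5],
  ],
)

```text
time_s: 0.98
position: [0.3604, -0.2531, 0.2804]
tcp_rot: [[0.001, 0.986, -0.169], [0.002, -0.169, -0.986], [-1.0, 0.0, -0.002]]
force: [0.6, -0.4, -0.2]
opening: 0.998
```

Request:
send_rows(
  fingers=[1,1,1,1,1,1,1,1,1,1],
  dp=[
    [18,35,0],
    [36,70,0],
    [54,105,0],
    [72,140,0],
    [90,175,0],
    [108,210,0],
    [126,240,0],
    [140,265,0],
    [140,265,0],
    [140,265,0],
  ],
  turn=[
    [0,0,-0.03],
    [0,0,-0.06],
    [0,0,-0.06],
    [0,0,-0.06],
    [0,0,-0.06],
    [0,0,-0.06],
    [0,0,-0.06],
    [0,0,-0.06],
    [0,0,-0.06],
    [0,0,-0.06],
  ],
)

```text
time_s: 1.82
position: [0.5003, 0.0131, 0.2799]
tcp_rot: [[-0.0, 0.974, -0.225], [0.001, -0.225, -0.974], [-1.0, -0.001, -0.001]]
force: [0.5, 0.1, -0.4]
opening: 1.0
```

```bash
cat > snap.py <<'E'
import sys,pickle
from h import *
from rig import bot
def snap(n,tag):
    st=bot.read_state();c=bot.capture(n);cv2.imwrite(f'pics/{n}{tag}.png',c['img']);pickle.dump((c,st),open(f'pics/{n}{tag}.pkl','wb'));return c,st
def ld(n,tag): return pickle.load(open(f'pics/{n}{tag}.pkl','rb'))
E
python3 - <<'E'
from snap import *
c,s=snap('wrist','1');print(s['time_s'],s['position'],s['joint_positions'],s['tcp_rot'].round(3),s['force'])
E
```

```text
1.8167 [0.50033503 0.01311047 0.27992817] [-1.13643152e+01  1.48203021e+01  9.30594365e+01  7.98374354e-02
  7.21567441e+01  9.16043663e+01] [[-0.     0.974 -0.225]
 [ 0.001 -0.225 -0.974]
 [-1.    -0.001 -0.001]] [ 0.50922614  0.08816336 -0.36692523]
```

View pics/wrist1.png

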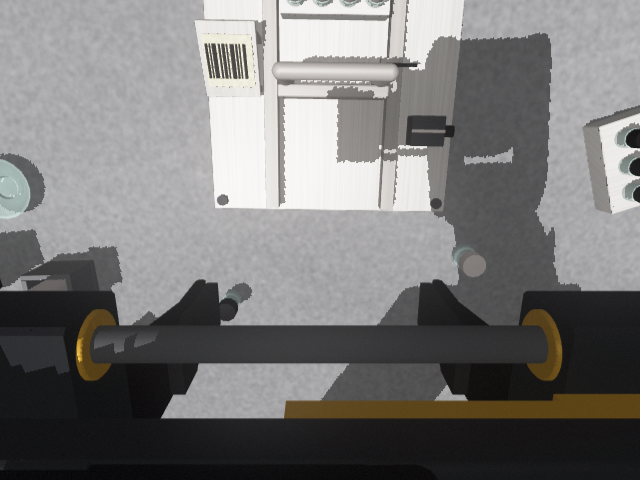

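```bash
python3 - <<'E'
from snap import *
c,st=ld('wrist','1')
P=cloud(c,st)
crop(c['img'],185,0,475,225,2.7,'pics/c4.png')
xs=np.array([np.cos(np.radians(13.1)),-np.sin(np.radians(13.1)),0])
# label: warm-coloured paper
im=c['img'].astype(int);m=((im[...,2]-im[...,0]>12)&(im[...,2]>150)).astype(np.uint8);m[:,:190]=0;m[:,270:]=0;m[100:]=0
m=cv2.morphologyEx(m,cv2.MORPH_CLOSE,np.ones((9,9)))
r=cv2.minAreaRect(np.argwhere(m)[:,::-1].astype(np.float32));print('label rect',m.sum(),r)
pts=P[m>0];pts=pts[np.isfinite(pts).all(1)];cen=pts.mean(0);u,s_,v=np.linalg.svd(pts-cen,full_matrices=False)
n=v[2]*np.sign(v[2][2]);print('label cen',cen,'n',n,'tilt',np.degrees(np.arccos(n[2])),'az',np.degrees(np.arctan2(n[1],n[0])),'rms',s_[2]/len(pts)**.5)
b=cv2.boxPoints(r);o,d=rays(c,np.vstack([b,[r[0]]]),st)
w=o+d*((cen-o)@n/(d@n))[:,None];print(w,np.linalg.norm(np.diff(w[:4],axis=0),axis=1))
# front corners
print('front corners',plane(c,[(214,208),(441,212)],.02,st),'screws',plane(c,[(223,200),(436,204)],.02,st))
print('bar',plane(c,[(272,70),(398,72)],.115,st), P[70,300],P[71,330],P[71,370])
print('ptr',P[64,412],P[65,405]); print('mark',P[131,430],P[131,420],P[122,430])
E
```

```text
label rect 2551 ((228.05752563476562, 60.318458557128906), (57.1895751953125, 49.630706787109375), 84.95755004882812)
label cen [0.65002684 0.06671577 0.05314383] n [-0.41127614  0.90161213  0.13396828] tilt 82.30103508838877 az 114.52040347590122 rms 0.012615681883945523
[[ 0.71362024  0.11725991 -0.09179172]
 [ 0.61449497  0.01452639  0.29529936]
 [ 0.61376709  0.0401461   0.12064311]
 [ 0.4665311  -0.20075266  1.28989447]
 [ 0.65284699  0.07032642  0.0375017 ]] [0.41257666 0.17652678 1.20285468]
front corners [[ 0.51122659  0.13278811  0.02      ]
 [ 0.44899349 -0.11712931  0.02      ]] screws [[ 0.51774333  0.12020613  0.02      ]
 [ 0.459411   -0.11295057  0.02      ]]
bar [[ 0.62363279  0.02417122  0.115     ]
 [ 0.59904181 -0.07575308  0.115     ]] [0.61777553 0.00180802 0.12075449] [ 0.61140965 -0.02139469  0.12285507] [ 0.60437278 -0.05273153  0.12129793]
ptr [ 0.60774647 -0.10339697  0.0493268 ] [ 0.60844531 -0.0968582   0.04852788]
mark [ 0.54187662 -0.1115769   0.04663465] [ 0.54416152 -0.10167213  0.04685394] [ 0.55049155 -0.11313971  0.04567882]
```

View pics/c4.png

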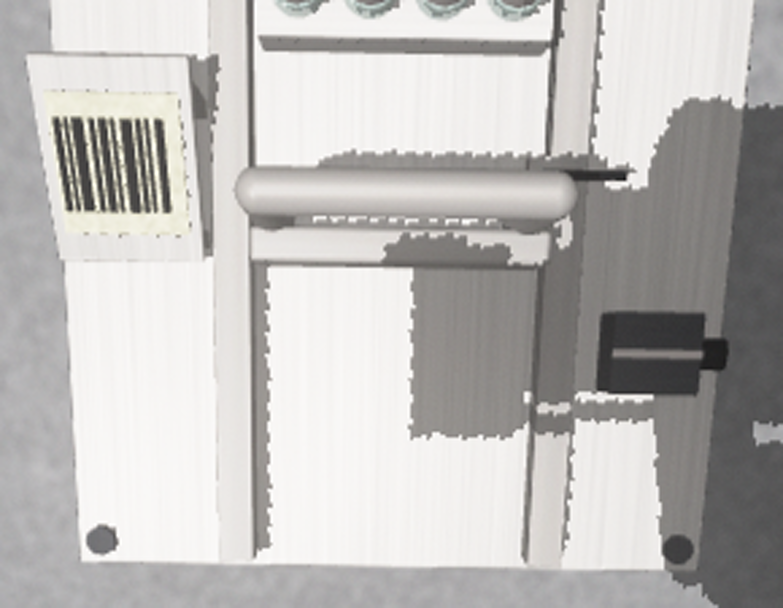

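```bash
python3 - <<'E'
from snap import *
c,st=ld('wrist','1')
P=cloud(c,st)
a=np.radians(-13.9);xs=np.array([np.cos(a),np.sin(a),0]);ys=np.array([-xs[1],xs[0],0])
q=np.array([(43,92),(180,93),(190,235),(66,233)])/2.7+[185,0]
inner=np.zeros((480,640),np.uint8);cv2.fillConvexPoly(inner,np.int32((q-q.mean(0))*.9+q.mean(0)),1)
pts=P[inner>0];pts=pts[pts[:,2]>.02];cen=pts.mean(0)
for _ in range(3):
    cen=pts.mean(0);v=np.linalg.svd(pts-cen,full_matrices=False)[2];n=v[2]*np.sign(v[2][2]);e=(pts-cen)@n;print(len(pts),e.std());pts=pts[abs(e)<2.5*e.std()]
print('label',cen,n,'tilt',np.degrees(np.arccos(n[2])),'az of -n',np.degrees(np.arctan2(-n[1],-n[0])))
nn=np.sin(np.radians(25))*-xs+np.cos(np.radians(25))*np.array([0,0,1]);print('nominal n',nn)
for N in (n,nn):
    o,d=rays(c,q,st);C0=cen.copy();w=o+d*((C0-o)@N/(d@N))[:,None];print('corners mean',w.mean(0),np.linalg.norm(np.roll(w,-1,0)-w,axis=1))
# mark, pointer in sampler coordinates
def sx(p): return np.array([p@xs,p@ys,p[2]])
def pp(x,y): return (185+x/2.7,y/2.7)
pt=plane(c,[pp(628,175),pp(580,175)],.0485,st);mk=plane(c,[pp(613,353),pp(700,355)],.047,st)
for p in list(pt)+list(mk): print(sx(p))
b=plane(c,[pp(236,190),pp(575,194),pp(405,192)],.115,st)
for p in b: print('bar',p,sx(p))
E
```

```text
2131 0.011512726598246786
2131 0.011512726598246786
2131 0.011512726598246786
label [0.65032238 0.06698668 0.05257895] [-0.53760082  0.83600198  0.10993659] tilt 83.688339554069 az of -n -57.25648319740955
nominal n [-0.41024251  0.10152476  0.90630779]
corners mean [ 0.48569166 -0.18998183  1.20161008] [0.26121301 0.23045131 4.55145781 4.58210554]
corners mean [0.64888127 0.06683561 0.05194355] [0.04656847 0.04813517 0.04566619 0.0477346 ]
[0.61425971 0.04000123 0.0485    ]
[0.61398475 0.0571538  0.0485    ]
[0.55277504 0.04012814 0.047     ]
[0.55258123 0.0075097  0.047     ]
bar [0.62328643 0.02391876 0.115     ] [0.59928846 0.17294922 0.115     ]
bar [ 0.59915962 -0.07574294  0.115     ] [0.5998097  0.07041002 0.115     ]
bar [ 0.61126023 -0.02575137  0.115     ] [0.59954658 0.12184457 0.115     ]
```

Request:
send_rows(
  fingers=[1,1,1,1,1,1,1,1,1,1],
  dp=[
    [-14,36,3],
    [-28,72,6],
    [-42,108,9],
    [-56,144,12],
    [-70,180,15],
    [-84,216,15],
    [-100,252,15],
    [-115,290,15],
    [-130,325,15],
    [-130,325,15],
  ],
  turn=[
    [0,0,0],
    [0,0,0],
    [0,0,0],
    [0,0,0],
    [0,0,0],
    [0,0,0],
    [0,0,0],
    [0,0,0],
    [0,0,0],
    [0,0,0],
  ],
)

```text
time_s: 2.7
position: [0.3672, 0.3407, 0.295]
tcp_rot: [[-0.002, 0.975, -0.222], [0.004, -0.222, -0.975], [-1.0, -0.003, -0.004]]
force: [-0.0, -0.2, -0.4]
opening: 1.003
```

```bash
python3 - <<'E'
from snap import *
c,s=snap('wrist','2');print(s['time_s'],s['position'],s['joint_positions'].round(1),s['tcp_rot'].round(3),s['force'],abs(s['qvel']).max())
E
```

```text
2.7 [0.36719144 0.34073161 0.29500621] [ 29.9  14.   91.8   0.3  74.3 132.7] [[-0.002  0.975 -0.222]
 [ 0.004 -0.222 -0.975]
 [-1.    -0.003 -0.004]] [-0.0045076  -0.23355802 -0.43827221] 5.321800314938811
```

View pics/wrist2.png

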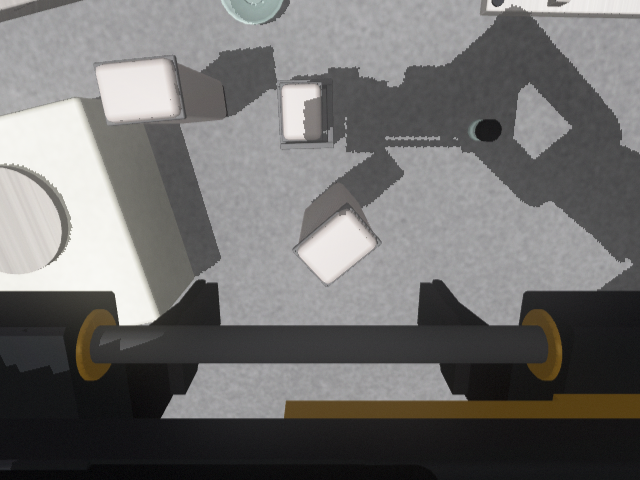

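```bash
python3 - <<'E'
from snap import *
c,st=ld('wrist','2')
crop(c['img'],265,65,345,165,6,'pics/c5.png')
print(plane(c,[(99,62),(177,58),(186,115),(103,124)],.18,st).mean(0),plane(c,[(294,250),(347,207),(380,244),(326,285)],.18,st))
E
```

```text
[0.4909615 0.4425615 0.18     ] [[0.3513001  0.36495958 0.18      ]
 [0.37592582 0.31701603 0.18      ]
 [0.34114197 0.29769299 0.18      ]
 [0.3166163  0.34672039 0.18      ]]
```

View pics/c5.png

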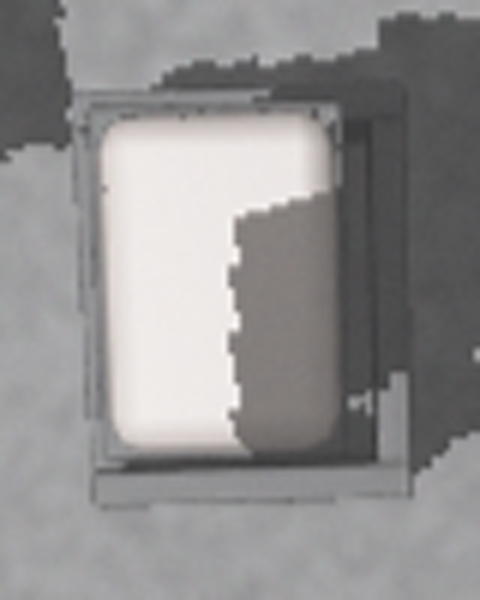

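```bash
python3 - <<'E'
from snap import *
c,st=ld('wrist','2')
f=lambda a:np.array(a)/6.+[265,65]
w=plane(c,f([(102,112),(331,112),(342,455),(113,455)]),.146,st);print('top',w,w.mean(0),np.linalg.norm(np.roll(w,-1,0)-w,axis=1))
ang=lambda v:np.degrees(np.arctan2(v[1],v[0]))
print('yaws (x-axis)',ang(w[0]-w[3]),ang(w[1]-w[2]),'y-axis',ang(w[0]-w[1])-90,ang(w[3]-w[2])-90)
s=plane(c,f([(72,92),(406,88),(412,497),(94,502)]),.05,st);print('stand',s,s.mean(0),np.linalg.norm(np.roll(s,-1,0)-s,axis=1))
print('stand yaw',ang(s[0]-s[3]),ang(s[1]-s[2]),ang(s[0]-s[1])-90,ang(s[3]-s[2])-90)
# also top camera
t=load('top0');print('top cam centre of scanner top',plane(t,[(151.03,258.38)],.1455))
E
```

```text
top [[0.47654837 0.34608785 0.146     ]
 [0.4698767  0.31684072 0.146     ]
 [0.42695301 0.32503448 0.146     ]
 [0.43386429 0.35539832 0.146     ]] [0.45181059 0.33584034 0.146     ] [0.02999843 0.04369876 0.03114046 0.04368771]
yaws (x-axis) -12.30491705980056 -10.807252001240263 y-axis -12.850070530255095 -12.822940695289688
stand [[0.49076241 0.35662506 0.05      ]
 [0.47891814 0.3018929  0.05      ]
 [0.41327851 0.31510215 0.05      ]
 [0.42481301 0.36965179 0.05      ]] [0.45194302 0.33581798 0.05      ] [0.05599907 0.06695555 0.05575578 0.06722365]
stand yaw -11.173573474352027 -11.378173042151932 -12.210761946704224 -11.939306788441328
top cam centre of scanner top [[0.45351042 0.3349286  0.1455    ]]
```

```bash
python3 - <<'E'
from snap import *
c,st=ld('wrist','2');P=cloud(c,st)
for n,sl in dict(A=np.s_[75:105,115:165],C=np.s_[230:260,325:350],B=np.s_[90:130,286:300],tab=np.s_[160:200,220:290]).items():
    z=P[sl][...,2];print(n,np.median(z),z.std(),np.percentile(z,[5,95]))
t=load('top0');T=cloud(t)
for n,sl in dict(A=np.s_[234:244,86:100],B=np.s_[252:264,147:155],C=np.s_[308:316,140:150]).items():
    print('top',n,np.median(T[sl][...,2]))
ex=np.array([.978,-.208]);ey=np.array([.208,.978]);o=np.array([.4519,.3358])
w=plane(c,[(95,62),(177,56),(187,117),(103,125)],.18,st)[:,:2]-o
print(np.c_[w@ex,w@ey])
w=plane(c,[(294,250),(347,207),(381,244),(326,286)],.18,st)[:,:2]-o
print(np.c_[w@ex,w@ey])
crop(c['img'],80,40,240,150,5,'pics/c6.png')
E
```

```text
A 0.1800527099414708 0.019296153393033654 [0.17873986 0.18134617]
C 0.1801830145927844 0.015761782850897167 [0.17897182 0.18141369]
B 0.1455517308002075 0.020293214515125748 [0.14427297 0.14679894]
tab 0.0001925925027010944 0.0317153669693009 [-0.00127674  0.00160933]
top A 0.1782896877654151
top B 0.14373119557675906
top C 0.1780543237390847
[[ 0.03504986  0.14233216]
 [ 0.03804443  0.08455645]
 [-0.00260002  0.08184352]
 [-0.00727906  0.14360953]]
[[-0.1044519   0.00759329]
 [-0.07039569 -0.03417335]
 [-0.10040556 -0.06109341]
 [-0.1354527  -0.01745075]]
```

View pics/c6.png

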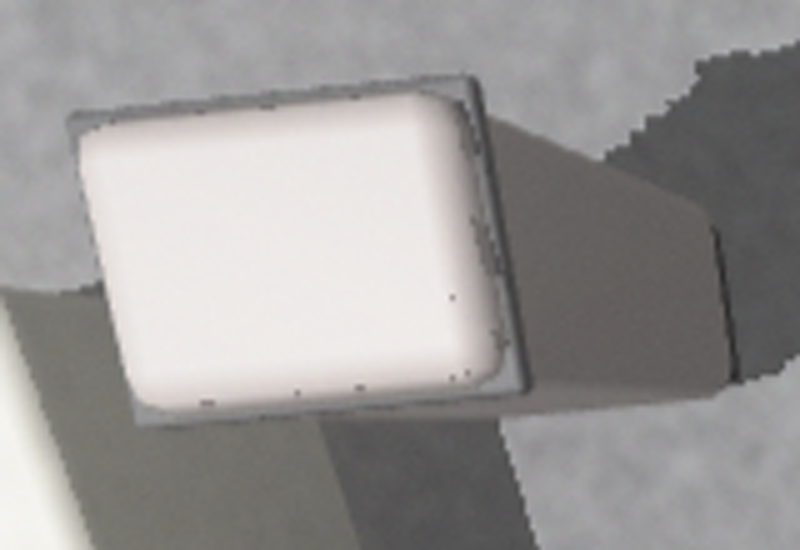

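Request:
send_rows(
  fingers=[1,1,1,1,1,1,1,1],
  dp=[
    [30,-2,0],
    [60,-4,0],
    [85,-5,-20],
    [85,-5,-50],
    [85,-5,-80],
    [85,-5,-105],
    [85,-5,-115],
    [85,-5,-115],
  ],
  turn=[
    [0,0,0.014],
    [0,0,0.014],
    [0,0,0.014],
    [0,0,0.014],
    [0,0,0.014],
    [0,0,0.014],
    [0,0,0.014],
    [0,0,0.014],
  ],
)

```text
time_s: 3.42
position: [0.4524, 0.33, 0.1773]
tcp_rot: [[-0.007, 0.977, -0.212], [-0.002, -0.212, -0.977], [-1.0, -0.006, 0.004]]
force: [-0.4, 0.0, 0.0]
opening: 1.0
```

```bash
python3 - <<'E'
from snap import *
c,s=snap('wrist','3');print(s['time_s'],s['position'],s['joint_positions'].round(1),s['tcp_rot'].round(3),s['force'],abs(s['qvel']).max())
c,s=snap('side','3');crop(c['img'],130,20,350,220,3,'pics/s3.png')
E
```

```text
3.4167 [0.45241653 0.33000401 0.17725704] [2.460e+01 2.660e+01 9.220e+01 1.000e-01 6.160e+01 1.269e+02] [[-0.007  0.977 -0.212]
 [-0.002 -0.212 -0.977]
 [-1.    -0.006  0.004]] [-0.35310998  0.003827    0.02578054] 3.58560566854099
```

View pics/wrist3.png

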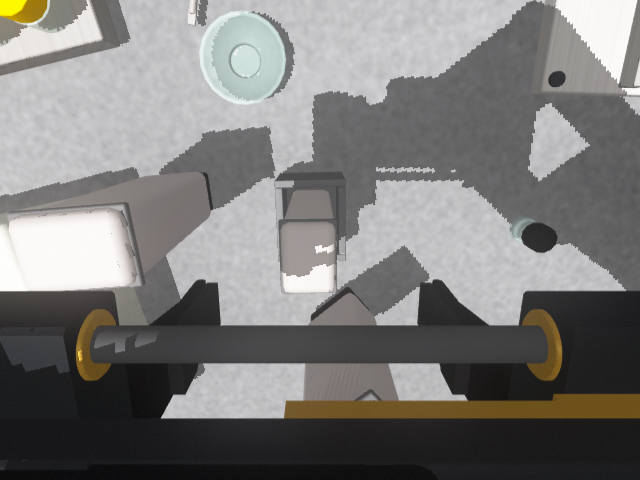

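View pics/s3.png

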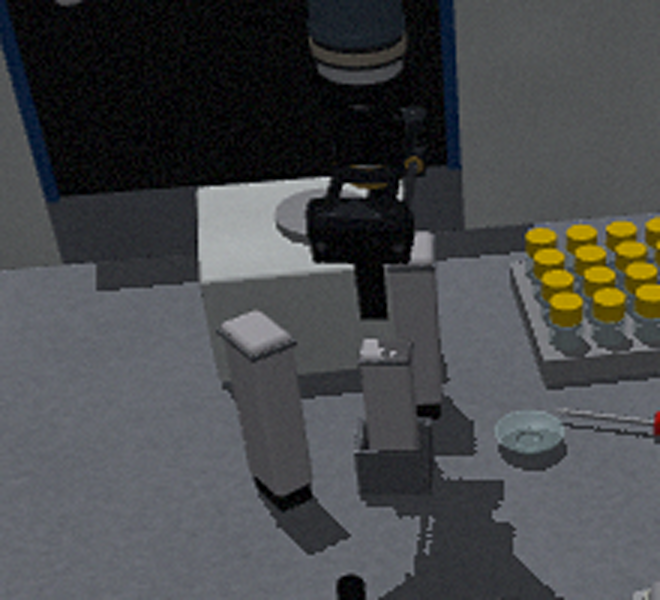

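```bash
python3 - <<'E'
from snap import *
c,st=ld('wrist','3')
print(plane(c,[(280,220),(335,220),(338,293),(280,293)],.146,st), plane(c,[(308,257)],.146,st))
s=plane(c,[(276,173),(346,173),],.05,st);print(s,s.mean(0))
e=plane(c,[(8,222),(8,300),(131,207),(143,284)],.18,st)-st['position'];z=st['tcp_rot'][:,2];y=st['tcp_rot'][:,1];print('A in tool: along -z',-e@z,'along y',e@y)
E
```

```text
[[0.4797764  0.34635656 0.146     ]
 [0.47319639 0.31614781 0.146     ]
 [0.42923664 0.32334189 0.146     ]
 [0.43658111 0.35694145 0.146     ]] [[0.4550141  0.33579023 0.146     ]]
[[0.49638517 0.35416452 0.05      ]
 [0.48479208 0.30082943 0.05      ]] [0.49058862 0.32749697 0.05      ]
A in tool: along -z [0.14782423 0.15647959 0.08853158 0.08761932] along y [ 0.03049746 -0.00987089  0.03773258 -0.00128222]
```

Request:
send_rows(
  fingers=[1,1,1,1,1,1,1,1],
  dp=[
    [0.5,6,0],
    [0.5,6,-15],
    [0.5,6,-30],
    [0.5,6,-42],
    [0.5,6,-50],
    [0.5,6,-54],
    [0.5,6,-55],
    [0.5,6,-55],
  ],
  turn=[
    [-0.002,-0.007,0.003],
    [-0.002,-0.007,0.003],
    [-0.002,-0.007,0.003],
    [-0.002,-0.007,0.003],
    [-0.002,-0.007,0.003],
    [-0.002,-0.007,0.003],
    [-0.002,-0.007,0.003],
    [-0.002,-0.007,0.003],
  ],
)

```text
time_s: 4.18
position: [0.4558, 0.3386, 0.1263]
tcp_rot: [[0.008, 0.978, -0.208], [-0.0, -0.208, -0.978], [-1.0, 0.008, -0.002]]
force: [0.4, -0.1, 0.6]
opening: 1.0
```

```bash
python3 - <<'E'
from snap import *
c,s=snap('wrist','4');print(s['time_s'],s['position'],s['joint_positions'].round(1),s['tcp_rot'].round(3),s['force'],abs(s['qvel']).max())
c,s=snap('side','4');crop(c['img'],130,20,350,220,3,'pics/s4.png')
E
```

```text
4.1833 [0.45576216 0.33856073 0.12634493] [ 25.5  30.8  94.5  -0.3  54.3 127.6] [[ 0.008  0.978 -0.208]
 [-0.    -0.208 -0.978]
 [-1.     0.008 -0.002]] [ 0.38872909 -0.08040374  0.58902936] 0.42499620882868777
```

View pics/s4.png

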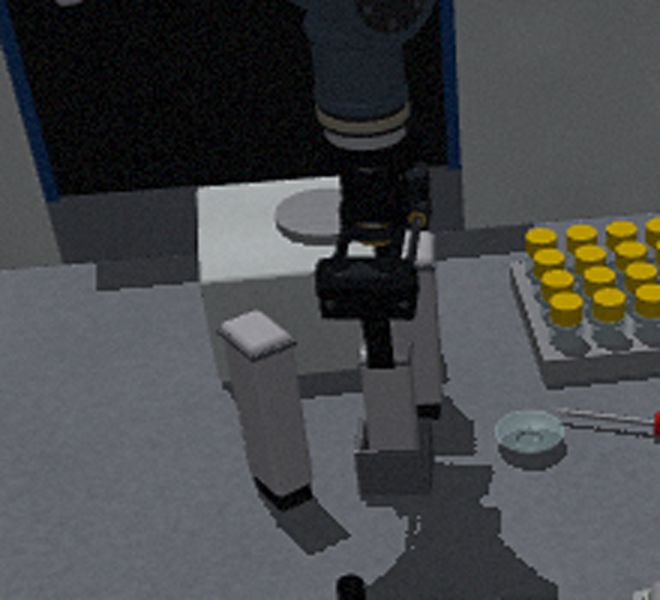

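Request:
send_rows(
  fingers=[1,1,1,1,1],
  dp=[
    [-3,-2.5,-3],
    [-3,-2.5,-6],
    [-3,-2.5,-9],
    [-3,-2.5,-10],
    [-3,-2.5,-10],
  ],
  turn=[
    [0,0.004,0],
    [0,0.006,0],
    [0,0.006,0],
    [0,0.006,0],
    [0,0.006,0],
  ],
)

```text
time_s: 4.7
position: [0.4526, 0.3359, 0.1161]
tcp_rot: [[0.002, 0.978, -0.208], [-0.0, -0.208, -0.978], [-1.0, 0.002, -0.0]]
force: [-0.3, 0.7, 0.3]
opening: 1.004
```

```bash
python3 - <<'E'
from snap import *
s=bot.read_state();print(s['time_s'],s['position'],s['tcp_rot'].round(3),s['force'],abs(s['qvel']).max())
E
```

```text
4.7 [0.4526466  0.33586428 0.11609674] [[ 0.002  0.978 -0.208]
 [-0.    -0.208 -0.978]
 [-1.     0.002 -0.   ]] [-0.34481738  0.71579525  0.28280042] 0.33970457430426954
```

Request:
send_rows(
  fingers=[1,1,0,0,0,0,0,0,0,0],
  dp=[
    [0,0,-2],
    [0,0,-2],
    [0,0,-2],
    [0,0,-2],
    [0,0,-2],
    [0,0,-2],
    [0,0,-2],
    [0,0,-2],
    [0,0,-2],
    [0,0,-2],
  ],
  turn=[
    [0,0,0],
    [0,0,0],
    [0,0,0],
    [0,0,0],
    [0,0,0],
    [0,0,0],
    [0,0,0],
    [0,0,0],
    [0,0,0],
    [0,0,0],
  ],
)

```text
time_s: 5.53
position: [0.4526, 0.3359, 0.1141]
tcp_rot: [[0.002, 0.978, -0.208], [-0.0, -0.208, -0.978], [-1.0, 0.002, -0.0]]
force: [-0.4, 0.3, -0.6]
opening: 0.477
```

```bash
python3 - <<'E'
from snap import *
c,s=snap('wrist','5');print(s['time_s'],s['position'],s['tcp_rot'].round(3),s['force'],s['opening'])
E
```

```text
5.5333 [0.45261506 0.3358815  0.11412628] [[ 0.002  0.978 -0.208]
 [-0.    -0.208 -0.978]
 [-1.     0.002 -0.   ]] [-0.37060381  0.26413983 -0.55049483] 0.4768907542567551
```

View pics/wrist5.png

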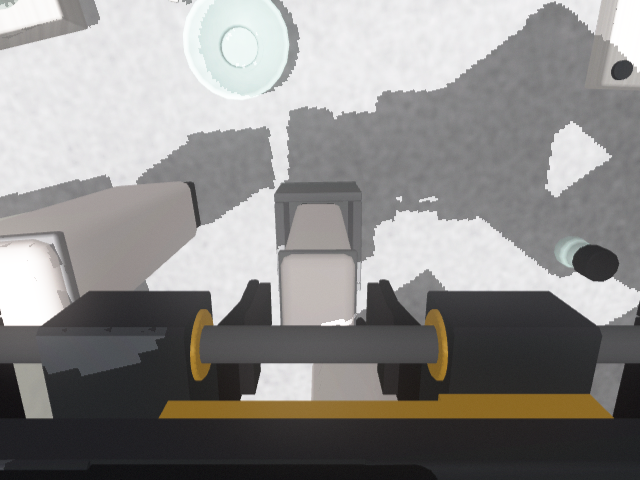

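Request:
send_rows(
  fingers=[0,0,0,0,0,0,0],
  dp=[
    [0,0,0],
    [0,0,0],
    [0,0,0],
    [0,0,0],
    [0,0,0],
    [0,0,0],
    [0,0,0],
  ],
  turn=[
    [0,0,0],
    [0,0,0],
    [0,0,0],
    [0,0,0],
    [0,0,0],
    [0,0,0],
    [0,0,0],
  ],
)

```text
time_s: 6.17
position: [0.4526, 0.3359, 0.1141]
tcp_rot: [[0.002, 0.978, -0.208], [-0.0, -0.208, -0.978], [-1.0, 0.002, -0.0]]
force: [0.2, 0.1, 0.9]
opening: 0.356
```

```bash
cat > scanpose.py <<'E'
from snap import *
a=np.radians(-13.9);xs=np.array([np.cos(a),np.sin(a),0]);ys=np.array([-xs[1],xs[0],0])
L=np.array([.649,.067,.050]);n=np.sin(np.radians(25))*-xs+np.cos(np.radians(25))*np.array([0,0,1])
tz=-ys;tx=-n;ty=np.cross(tz,tx);Rt=np.c_[tx,ty,tz]
def go(d):
    s=bot.read_state();p=L+n*(d+.070+.038)
    rv=R.from_matrix(Rt@s['tcp_rot'].T).as_rotvec()
    print(s['time_s'],s['position'],'tgt',p,'dp',(p-s['position'])*1e3,'turn',rv.round(4),'open',s['opening'],'f',s['force'],s['joint_positions'].round(1))
    ax=-s['tcp_rot'][:,0];nose=s['position']-ax*.108;v=L-nose;d0=(v@-n);hit=nose-ax*((nose-L)@n)/(ax@n);print('nose',nose,'dist',d0,'hit off label mm',((hit-L)*1e3).round(1),'angle',np.degrees(np.arccos(ax@n)))
E
python3 -c "
from scanpose import *
go(.055)"
```

```text
6.1667 [0.45262583 0.33586809 0.11410744] tgt [0.58213047 0.08354854 0.19772817] dp [ 129.5046377  -252.31955023   83.62072601] turn [-0.0975 -0.4234 -0.0324] open 0.35591247263079295 f [0.18272813 0.10481655 0.89020578] [ 2.530e+01  3.160e+01  9.540e+01 -1.000e-01  5.290e+01  1.273e+02]
nose [0.4528255  0.33583243 0.00610763] dist 0.06799227385092793 hit off label mm [-196.   268.8 -118.8] angle 24.892632137451816
```

Request:
send_rows(
  fingers=[0,0,0,0,0,0,0,0],
  dp=[
    [0,0,8],
    [0,0,22],
    [0,0,40],
    [0,0,62],
    [0,0,85],
    [0,0,108],
    [0,0,130],
    [0,0,130],
  ],
  turn=[
    [0,0,0],
    [0,0,0],
    [0,0,0],
    [0,0,0],
    [0,0,0],
    [0,0,0],
    [0,0,0],
    [0,0,0],
  ],
)

```text
time_s: 6.83
position: [0.4553, 0.3373, 0.2492]
tcp_rot: [[0.011, 0.978, -0.208], [0.004, -0.208, -0.978], [-1.0, 0.01, -0.006]]
force: [1.0, 0.3, -1.5]
opening: 0.356
```

```bash
python3 - <<'E'
from scanpose import *
go(.055)
c,s=snap('side','6');crop(c['img'],130,20,350,220,3,'pics/s6.png')
E
```

```text
6.8333 [0.4553291  0.33727649 0.24915723] tgt [0.58213047 0.08354854 0.19772817] dp [ 126.80136916 -253.72795579  -51.42906246] turn [-0.1015 -0.4143 -0.0339] open 0.3557788448173169 f [ 1.0225256   0.26688891 -1.4775615 ] [ 2.530e+01  2.190e+01  8.730e+01 -1.000e-01  7.010e+01  1.273e+02]
nose [0.45650555 0.33770778 0.1411645 ] dist 0.18907604510669412 hit off label mm [-190.2  271.5 -116.5] angle 24.451752871312003
```

View pics/s6.png

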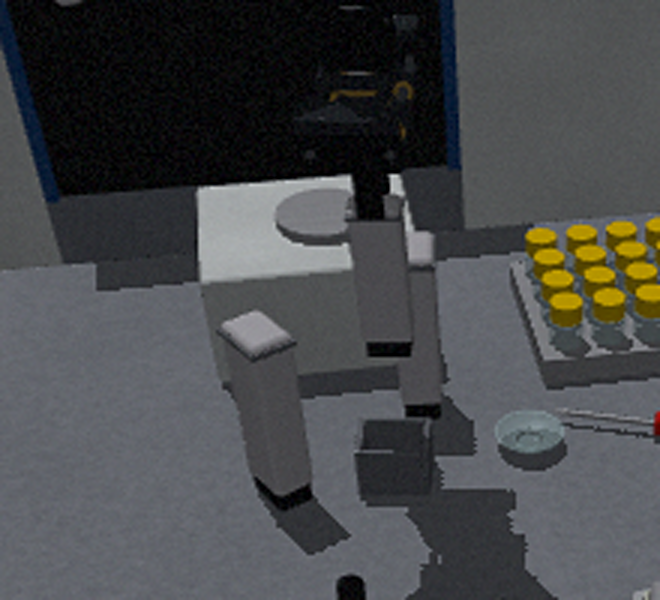

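Request:
send_rows(
  fingers=[0,0,0,0,0,0,0,0,0,0],
  dp=[
    [8,-16,0],
    [22,-44,0],
    [37,-74,0],
    [52,-104,0],
    [67,-134,0],
    [82,-164,0],
    [97,-194,0],
    [110,-220,-5],
    [121,-243,-10],
    [127,-254,-15],
  ],
  turn=[
    [-0.01,-0.04,-0.003],
    [-0.02,-0.08,-0.006],
    [-0.03,-0.12,-0.01],
    [-0.04,-0.17,-0.014],
    [-0.055,-0.22,-0.018],
    [-0.07,-0.27,-0.022],
    [-0.08,-0.32,-0.026],
    [-0.09,-0.36,-0.03],
    [-0.1,-0.4,-0.034],
    [-0.1015,-0.4143,-0.034],
  ],
)

```text
time_s: 7.72
position: [0.5791, 0.0803, 0.2291]
tcp_rot: [[0.403, 0.882, -0.243], [-0.105, -0.22, -0.97], [-0.909, 0.416, 0.004]]
force: [-1.1, -0.3, -2.2]
opening: 0.358
```

```bash
python3 - <<'E'
from scanpose import *
go(.055)
E
```

```text
7.7167 [0.5791344  0.08025952 0.22914974] tgt [0.58213047 0.08354854 0.19772817] dp [  2.99607332   3.28901965 -31.42156877] turn [ 0.0023 -0.0075  0.0033] open 0.3582443414095991 f [-1.06400253 -0.29594075 -2.23910009] [  0.6  17.1 104.7 -11.   34.8 112.3]
nose [0.62266533 0.06892896 0.13096279] dist 0.08437664713242901 hit off label mm [ 7.7 -6.9  4.3] angle 0.48284402317698794
```

Request:
send_rows(
  fingers=[0,0,0,0,0,0,0],
  dp=[
    [1,1,-4],
    [2,2,-12],
    [3,3,-20],
    [3,3.3,-27],
    [3,3.3,-31],
    [3,3.3,-31],
    [3,3.3,-31],
  ],
  turn=[
    [0.002,-0.007,0.003],
    [0.002,-0.007,0.003],
    [0.002,-0.007,0.003],
    [0.002,-0.007,0.003],
    [0.002,-0.007,0.003],
    [0.002,-0.007,0.003],
    [0.002,-0.007,0.003],
  ],
)

```text
time_s: 8.3
position: [0.582, 0.0842, 0.1978]
tcp_rot: [[0.409, 0.88, -0.239], [-0.101, -0.217, -0.971], [-0.907, 0.422, 0.001]]
force: [-0.2, -0.1, -1.3]
opening: 0.359
```

```bash
python3 - <<'E'
from scanpose import *
go(.055)
c,s=snap('wrist','7');c,s=snap('side','7');crop(c['img'],230,110,470,310,3,'pics/s7.png')
E
```

```text
8.3 [0.58200341 0.08424758 0.19779429] tgt [0.58213047 0.08354854 0.19772817] dp [ 0.12705704 -0.69904053 -0.06611887] turn [ 0.0003 -0.0011 -0.0009] open 0.35912194694332605 f [-0.15125687 -0.11588509 -1.25931712] [  0.9  20.1 106.7 -12.6  29.6 114.4]
nose [0.62620662 0.0732951  0.09986513] dist 0.055183078584846924 hit off label mm [-0.2  0.7 -0.2] angle 0.060606146894172104
```

View pics/s7.png

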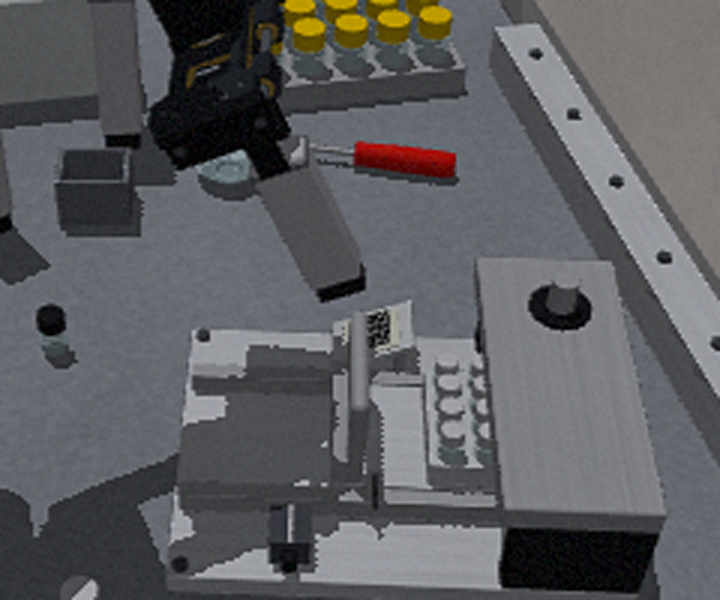

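View pics/wrist7.png

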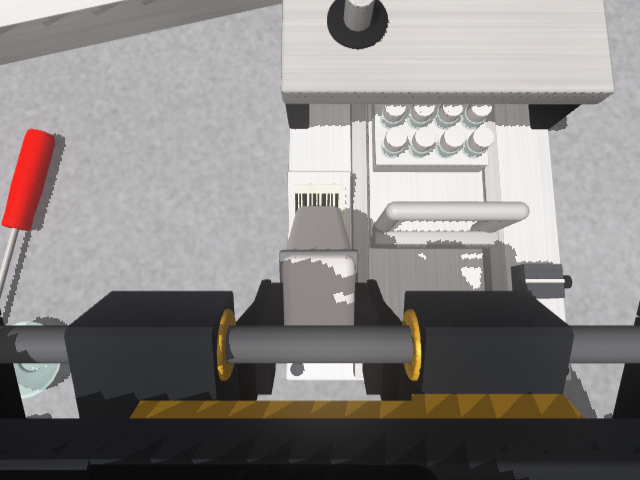

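```bash
python3 - <<'E'
from scanpose import *
c,s=ld('side','7');Rr=s['tcp_rot'];nose=s['position']+Rr[:,0]*.108
pts=[nose+a*Rr[:,1]*.022+b*Rr[:,2]*.016 for a,b in ((1,1),(1,-1),(-1,-1),(-1,1))]+[nose-Rr[:,0]*.1+a*Rr[:,1]*.022+Rr[:,2]*.016 for a in (1,-1)]
print(((proj(c,np.array(pts))-[230,110])*3).round())
E
```

```text
[[371. 289.]
 [370. 262.]
 [319. 278.]
 [319. 304.]
 [322. 194.]
 [267. 212.]]
```

Request:
send_rows(
  fingers=[0,0,0,0,0,0,0,0,0,0],
  dp=[
    [0,0,0],
    [0,0,0],
    [0,0,0],
    [0,0,0],
    [0,0,0],
    [0,0,0],
    [0,0,0],
    [0,0,0],
    [0,0,0],
    [0,0,0],
  ],
  turn=[
    [0,0,0],
    [0,0,0],
    [0,0,0],
    [0,0,0],
    [0,0,0],
    [0,0,0],
    [0,0,0],
    [0,0,0],
    [0,0,0],
    [0,0,0],
  ],
)

```text
time_s: 9.23
position: [0.5825, 0.084, 0.1985]
tcp_rot: [[0.411, 0.88, -0.24], [-0.102, -0.217, -0.971], [-0.906, 0.423, 0.0]]
force: [0.4, 0.5, -1.7]
opening: 0.358
```

Request:
send_rows(
  fingers=[0,0,0,0,0,0,0,0,0,0],
  dp=[
    [0,0,0],
    [0,0,0],
    [0,0,0],
    [0,0,0],
    [0,0,0],
    [0,0,0],
    [0,0,0],
    [0,0,0],
    [0,0,0],
    [0,0,0],
  ],
  turn=[
    [0,0,0],
    [0,0,0],
    [0,0,0],
    [0,0,0],
    [0,0,0],
    [0,0,0],
    [0,0,0],
    [0,0,0],
    [0,0,0],
    [0,0,0],
  ],
)

```text
time_s: 10.07
position: [0.5825, 0.084, 0.1985]
tcp_rot: [[0.411, 0.88, -0.24], [-0.102, -0.217, -0.971], [-0.906, 0.423, 0.0]]
force: [-0.4, 0.0, -2.5]
opening: 0.355
```

Request:
send_rows(
  fingers=[0,0,0,0,0,0,0,0,0,0],
  dp=[
    [0,0,0],
    [0,0,0],
    [0,0,0],
    [0,0,0],
    [0,0,0],
    [0,0,0],
    [0,0,0],
    [0,0,0],
    [0,0,0],
    [0,0,0],
  ],
  turn=[
    [0,0,0],
    [0,0,0],
    [0,0,0],
    [0,0,0],
    [0,0,0],
    [0,0,0],
    [0,0,0],
    [0,0,0],
    [0,0,0],
    [0,0,0],
  ],
)

```text
time_s: 10.9
position: [0.5825, 0.084, 0.1985]
tcp_rot: [[0.411, 0.88, -0.24], [-0.102, -0.217, -0.971], [-0.906, 0.423, 0.0]]
force: [-0.3, 0.0, -1.7]
opening: 0.358
```

```bash
python3 - <<'E'
from scanpose import *
go(.055)
E
```

```text
10.9 [0.58251376 0.08396961 0.19854779] tgt [0.58213047 0.08354854 0.19772817] dp [-0.38329413 -0.4210759  -0.81962103] turn [ 0.0002  0.0004 -0.0003] open 0.3581596295369504 f [-0.2583885   0.01165119 -1.69340095] [  0.9  20.  106.7 -12.6  29.6 114.4]
nose [0.62685946 0.07299945 0.10068505] dist 0.055628343952376216 hit off label mm [0.7 0.3 0.3] angle 0.023324308079006057
```

Request:
send_rows(
  fingers=[0,0,0,0,0,0,0,0,0,0],
  dp=[
    [-2,0,10],
    [-4,0,28],
    [-8,10,45],
    [-20,33,52],
    [-34,62,52],
    [-49,93,52],
    [-64,124,52],
    [-79,155,52],
    [-94,186,52],
    [-108,215,52],
  ],
  turn=[
    [0,0,0],
    [0,0,0],
    [0.01,0.04,0.003],
    [0.02,0.09,0.006],
    [0.035,0.14,0.01],
    [0.045,0.19,0.014],
    [0.06,0.24,0.018],
    [0.07,0.29,0.022],
    [0.08,0.34,0.026],
    [0.09,0.38,0.03],
  ],
)

```text
time_s: 11.73
position: [0.4743, 0.301, 0.2519]
tcp_rot: [[0.046, 0.977, -0.21], [-0.006, -0.21, -0.978], [-0.999, 0.046, -0.004]]
force: [0.7, -0.0, -1.9]
opening: 0.353
```

```bash
cat > back.py <<'E'
from snap import *
a=np.radians(-12.0)
Rg=np.c_[[0,0,-1.],[np.cos(a),np.sin(a),0],[np.sin(a),-np.cos(a),0]]
def go(p,Rt=Rg):
    s=bot.read_state();rv=R.from_matrix(Rt@s['tcp_rot'].T).as_rotvec()
    print(s['time_s'],s['position'].round(4),'dp',((np.array(p)-s['position'])*1e3).round(1),'turn',rv.round(4),'open',s['opening'].round(3),'f',s['force'].round(1),'q',s['joint_positions'].round(1),abs(s['qvel']).max().round(2))
E
python3 -c "
from back import *
go((.4526,.3359,.24))"
```

```text
Traceback (most recent call last):
  File "back.py", line 6, in go
    print(s['time_s'],s['position'].round(4),'dp',((np.array(p)-s['position'])*1e3).round(1),'turn',rv.round(4),'open',s['opening'].round(3),'f',s['force'].round(1),'q',s['joint_positions'].round(1),abs(s['qvel']).max().round(2))
                                                                                                                       ^^^^^^^^^^^^^^^^^^
AttributeError: 'float' object has no attribute 'round'
```

Request:
send_rows(
  fingers=[0,0,0,0,0,0],
  dp=[
    [-8,12,-2],
    [-16,26,-5],
    [-22,35,-8],
    [-22,35,-10],
    [-22,35,-10],
    [-22,35,-10],
  ],
  turn=[
    [0.002,0.02,0],
    [0.004,0.046,0],
    [0.004,0.046,0],
    [0.004,0.046,0],
    [0.004,0.046,0],
    [0.004,0.046,0],
  ],
)

```text
time_s: 12.23
position: [0.4523, 0.3349, 0.2415]
tcp_rot: [[-0.0, 0.978, -0.21], [-0.003, -0.21, -0.978], [-1.0, 0.0, 0.003]]
force: [1.4, -0.7, -1.0]
opening: 0.358
```

```bash
sed -i "s/s\['opening'\].round(3)/round(s['opening'],3)/" back.py
python3 -c "
from back import *
go((.4526,.3359,.24))
c,s=snap('wrist','8');crop(c['img'],230,150,420,330,4,'pics/c8.png')"
```

```text
12.2333 [0.4523 0.3349 0.2415] dp [ 0.3  1.  -1.5] turn [ 0.0032 -0.0004  0.0025] open 0.358 f [ 1.4 -0.7 -1. ] q [ 25.2  22.4  87.8  -0.2  69.9 127.4] 0.5
```

View pics/c8.png

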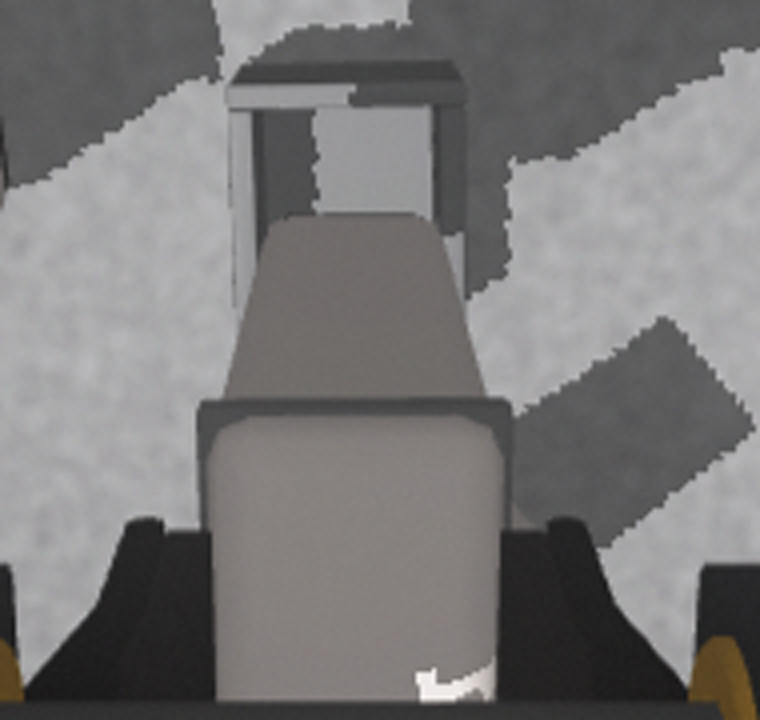

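Request:
send_rows(
  fingers=[0,0,0,0,0,0,0],
  dp=[
    [0.3,1,-15],
    [0.3,1,-35],
    [0.3,1,-52],
    [0.3,1,-64],
    [0.3,1,-71],
    [0.3,1,-73],
    [0.3,1,-73],
  ],
  turn=[
    [0.003,0,0.002],
    [0.003,0,0.002],
    [0.003,0,0.002],
    [0.003,0,0.002],
    [0.003,0,0.002],
    [0.003,0,0.002],
    [0.003,0,0.002],
  ],
)

```text
time_s: 12.87
position: [0.4532, 0.3354, 0.1687]
tcp_rot: [[-0.0, 0.978, -0.21], [-0.0, -0.21, -0.978], [-1.0, -0.0, 0.0]]
force: [-0.1, 0.3, -1.8]
opening: 0.354
```

```bash
python3 -c "
from back import *
go((.4526,.3359,.1155))
c,s=snap('side','9');crop(c['img'],200,80,320,200,5,'pics/s9.png')"
```

```text
12.8667 [0.4532 0.3354 0.1687] dp [ -0.6   0.5 -53.2] turn [ 0.0001 -0.0002  0.0018] open 0.354 f [-0.1  0.3 -1.8] q [ 25.1  27.3  92.5  -0.   60.1 127.3] 1.08
```

View pics/s9.png

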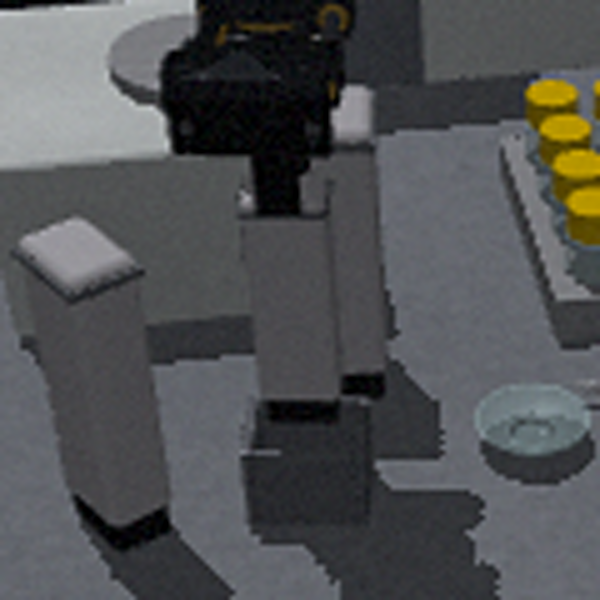

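Aligned with the socket, so I lower it in.

Request:
send_rows(
  fingers=[0,0,0,0,0,0,0,0,0],
  dp=[
    [-0.5,0.5,-8],
    [-0.5,0.5,-18],
    [-0.5,0.5,-28],
    [-0.5,0.5,-37],
    [-0.5,0.5,-44],
    [-0.5,0.5,-49],
    [-0.5,0.5,-52],
    [-0.5,0.5,-53],
    [-0.5,0.5,-53],
  ],
  turn=[
    [0,0,0.002],
    [0,0,0.002],
    [0,0,0.002],
    [0,0,0.002],
    [0,0,0.002],
    [0,0,0.002],
    [0,0,0.002],
    [0,0,0.002],
    [0,0,0.002],
  ],
)

```text
time_s: 13.67
position: [0.453, 0.3362, 0.116]
tcp_rot: [[0.001, 0.978, -0.207], [0.0, -0.207, -0.978], [-1.0, 0.001, -0.001]]
force: [0.2, 0.9, -1.5]
opening: 0.356
```

```bash
python3 -c "
from back import *
go((.4526,.3359,.1145))"
```

```text
13.6667 [0.453  0.3362 0.116 ] dp [-0.4 -0.3 -1.5] turn [-0.0004  0.0007 -0.0004] open 0.356 f [ 0.2  0.9 -1.5] q [ 25.2  31.5  95.2   0.   53.2 127.2] 0.67
```

Request:
send_rows(
  fingers=[0,0,0,0,1,1,1,1,1,1],
  dp=[
    [0,0,-1],
    [0,0,-1.7],
    [0,0,-1.7],
    [0,0,-1.7],
    [0,0,-1.7],
    [0,0,-1.7],
    [0,0,-1.7],
    [0,0,-1.7],
    [0,0,-1.7],
    [0,0,-1.7],
  ],
  turn=[
    [0,0,0],
    [0,0,0],
    [0,0,0],
    [0,0,0],
    [0,0,0],
    [0,0,0],
    [0,0,0],
    [0,0,0],
    [0,0,0],
    [0,0,0],
  ],
)

```text
time_s: 14.5
position: [0.4532, 0.3363, 0.1145]
tcp_rot: [[0.001, 0.978, -0.207], [0.001, -0.207, -0.978], [-1.0, 0.001, -0.001]]
force: [0.5, -1.0, 0.6]
opening: 0.729
```

Request:
send_rows(
  fingers=[1,1,1,1,1,1,1,1,1,1],
  dp=[
    [0,0,0],
    [0,0,0],
    [0,0,0],
    [0,0,20],
    [0,0,45],
    [0,0,75],
    [0,0,110],
    [0,0,140],
    [0,0,160],
    [0,0,160],
  ],
  turn=[
    [0,0,0],
    [0,0,0],
    [0,0,0],
    [0,0,0],
    [0,0,0],
    [0,0,0],
    [0,0,0],
    [0,0,0],
    [0,0,0],
    [0,0,0],
  ],
)

```text
time_s: 15.33
position: [0.456, 0.3378, 0.2798]
tcp_rot: [[0.011, 0.978, -0.207], [0.005, -0.207, -0.978], [-1.0, 0.01, -0.007]]
force: [0.3, 0.6, -0.9]
opening: 1.001
```

```bash
python3 -c "
from back import *
go((.4526,.3359,.1145))
c,s=snap('side','10');crop(c['img'],200,80,320,200,5,'pics/s10.png')
c,s=snap('wrist','10');P=cloud(c,s);print('scanner top z',[round(float(np.median(P[r-3:r+4,290:320,2])),4) for r in (235,250,260,270)])"
```

```text
15.3333 [0.456  0.3378 0.2798] dp [  -3.4   -1.9 -165.3] turn [-0.0053  0.011  -0.0007] open 1.001 f [ 0.3  0.6 -0.9] q [ 25.2  20.3  84.8   0.   74.2 127.2] 4.55
scanner top z [0.1447, 0.0005, 0.0003, 0.0003]
```

View pics/s10.png

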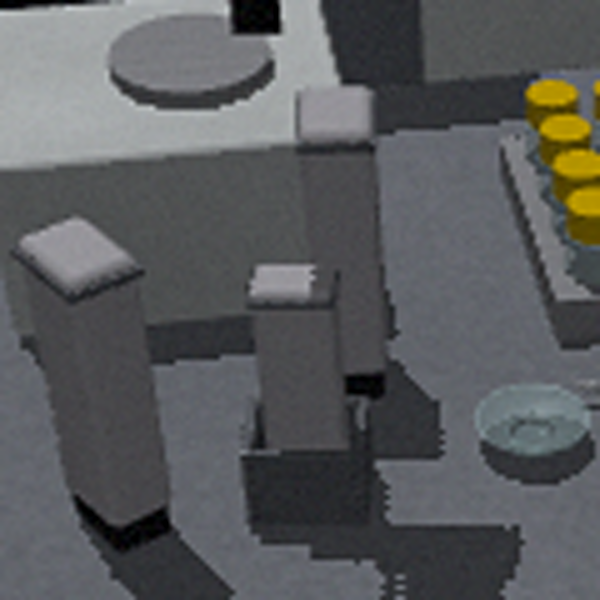

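View pics/wrist10.png

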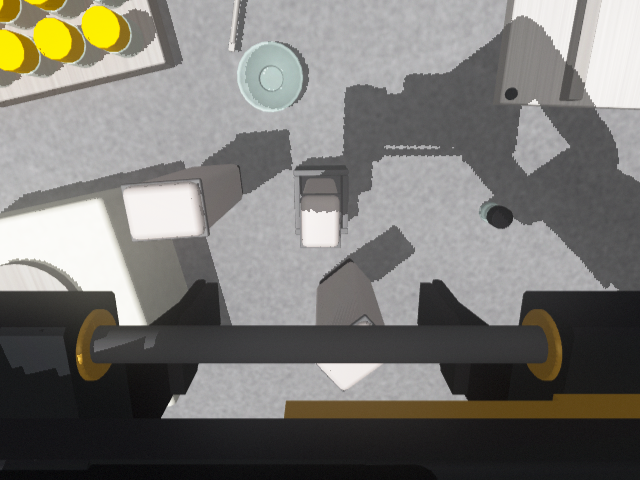

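Request:
send_rows(
  fingers=[1,0.5,0.5,0.5,0.5,0.5,0.5,0.5,0.5,0.5],
  dp=[
    [5,-12,0],
    [15,-34,0],
    [25,-58,0],
    [35,-82,0],
    [45,-106,0],
    [55,-130,0],
    [65,-154,0],
    [75,-178,0],
    [86,-202,0],
    [96,-226,0],
  ],
  turn=[
    [0,0,0.08],
    [0,0,0.18],
    [0,0,0.28],
    [0,0,0.38],
    [0,0,0.48],
    [0,0,0.58],
    [0,0,0.68],
    [0,0,0.78],
    [0,0,0.88],
    [0,0,0.98],
  ],
)

```text
time_s: 16.27
position: [0.5482, 0.1091, 0.2724]
tcp_rot: [[-0.005, 0.714, 0.7], [0.003, 0.7, -0.714], [-1.0, -0.001, -0.005]]
force: [-0.1, 0.2, -0.2]
opening: 0.511
```

```bash
cat >> back.py <<'E'
b=np.radians(-13.9);XS=np.array([np.cos(b),np.sin(b),0]);YS=np.array([-XS[1],XS[0],0])
Rh=np.c_[[0,0,-1.],YS,XS]
E
python3 -c "
from back import *
go((.6113,-.0258,.2),Rh)"
```

```text
16.2667 [0.5482 0.1091 0.2724] dp [  63.1 -134.9  -72.4] turn [-0.0013 -0.0051  0.5523] open 0.511 f [-0.1  0.2 -0.2] q [-0.3 20.4 85.8  0.2 74.  45.2] 98.23
```

Request:
send_rows(
  fingers=[0.5,0.5,0.5,0.5,0.5,0.5,0.5,0.5,0.5],
  dp=[
    [10,-22,0],
    [20,-45,0],
    [32,-68,-5],
    [42,-92,-15],
    [52,-114,-30],
    [60,-128,-45],
    [63,-135,-60],
    [63,-135,-72],
    [63,-135,-72],
  ],
  turn=[
    [0,-0.005,0.1],
    [0,-0.005,0.2],
    [0,-0.005,0.3],
    [0,-0.005,0.4],
    [0,-0.005,0.48],
    [0,-0.005,0.552],
    [0,-0.005,0.552],
    [0,-0.005,0.552],
    [0,-0.005,0.552],
  ],
)

```text
time_s: 17.02
position: [0.6076, -0.026, 0.1949]
tcp_rot: [[-0.011, 0.242, 0.97], [0.004, 0.97, -0.242], [-1.0, 0.001, -0.012]]
force: [-0.6, 0.3, -0.4]
opening: 0.5
```

```bash
python3 -c "
from back import *
go((.6113,-.0258,.2),Rh)
snap('wrist','11');c,s=snap('side','11');crop(c['img'],270,130,470,310,4,'pics/s11.png')"
```

```text
17.0167 [ 0.6076 -0.026   0.1949] dp [3.7 0.2 5.1] turn [-0.0037 -0.0112  0.0018] open 0.5 f [-0.6  0.3 -0.4] q [-13.   29.2  84.    0.1  67.5   1. ] 2.43
```

View pics/wrist11.png

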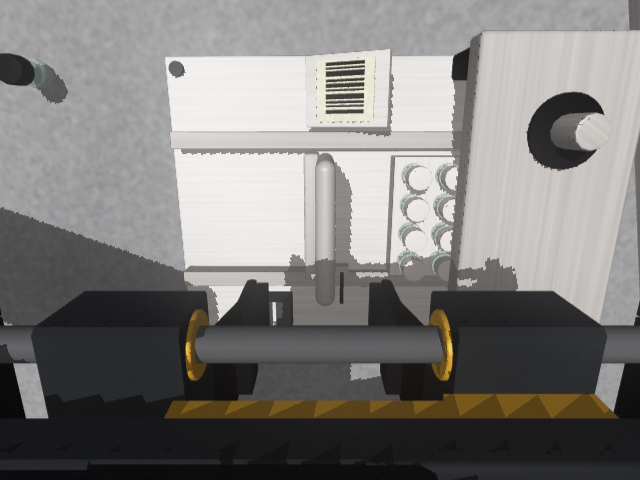

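View pics/s11.png

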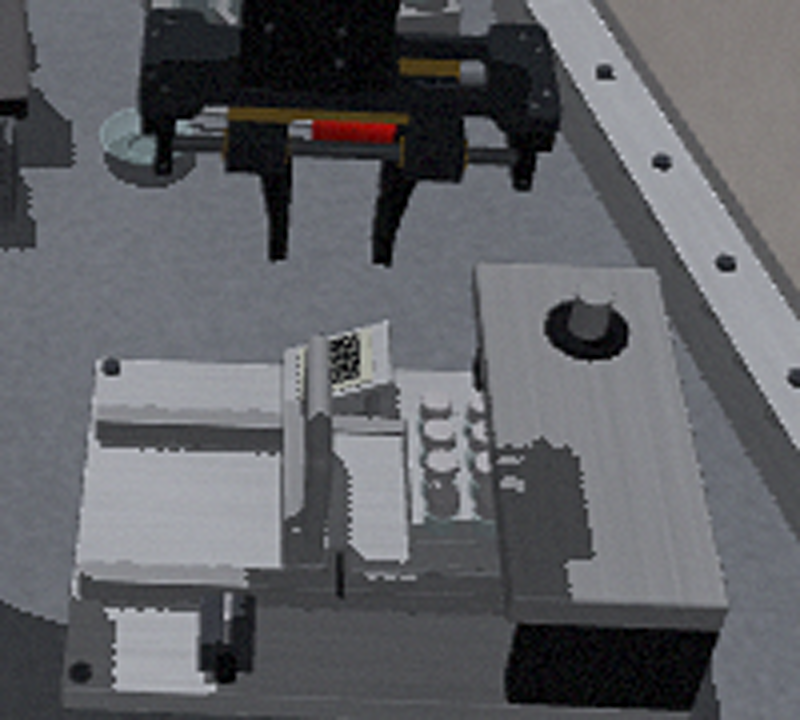

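```bash
python3 -c "
from back import *
c,s=ld('wrist','11')
p=plane(c,[(325.5,155),(325.5,304),(325.5,230)],.115,s);print(p,p@XS,p@YS,s['position']@XS,s['position']@YS)
P=cloud(c,s);print([P[230,u].round(4) for u in (320,325,330)])
go((.6113,-.0258,.097),Rh)"
```

```text
[[ 0.62475922  0.02748853  0.115     ]
 [ 0.59953723 -0.07586576  0.115     ]
 [ 0.61271579 -0.02186282  0.115     ]] [0.59986055 0.60020575 0.60002538] [0.17676826 0.07038152 0.12596891] 0.5960756357369849 0.1206945368985963
[array([ 0.6095, -0.0193,  0.1216]), array([ 0.6128, -0.0199,  0.1227]), array([ 0.616 , -0.0211,  0.1211])]
17.1167 [ 0.6097 -0.0256  0.1983] dp [   1.6   -0.2 -101.3] turn [-0.0025 -0.0051  0.0006] open 0.499 f [-0.8 -0.6 -0.1] q [-12.9  28.9  83.8   0.1  67.6   1. ] 1.7
```

Request:
send_rows(
  fingers=[0.5,0.5,0.5,0.5,0.5,0.5,0.5,0.5],
  dp=[
    [2,0,-15],
    [2,0,-35],
    [2,0,-55],
    [2,0,-75],
    [2,0,-90],
    [2,0,-99],
    [2,0,-101],
    [2,0,-101],
  ],
  turn=[
    [-0.002,-0.005,0],
    [-0.002,-0.005,0],
    [-0.002,-0.005,0],
    [-0.002,-0.005,0],
    [-0.002,-0.005,0],
    [-0.002,-0.005,0],
    [-0.002,-0.005,0],
    [-0.002,-0.005,0],
  ],
)

```text
time_s: 17.78
position: [0.6117, -0.0253, 0.0973]
tcp_rot: [[-0.0, 0.24, 0.971], [0.0, 0.971, -0.24], [-1.0, 0.0, -0.0]]
force: [-0.3, -0.2, 0.4]
opening: 0.496
```

```bash
python3 -c "
from back import *
go((.6118,-.0252,.096),Rh)
c,s=snap('side','12');crop(c['img'],270,130,470,310,4,'pics/s12.png')"
```

```text
17.7833 [ 0.6117 -0.0253  0.0973] dp [ 0.1  0.1 -1.3] turn [-0.0005 -0.0004  0.0001] open 0.496 f [-0.3 -0.2  0.4] q [-12.8  36.1  88.8   0.   55.1   1.1] 1.25
```

View pics/s12.png

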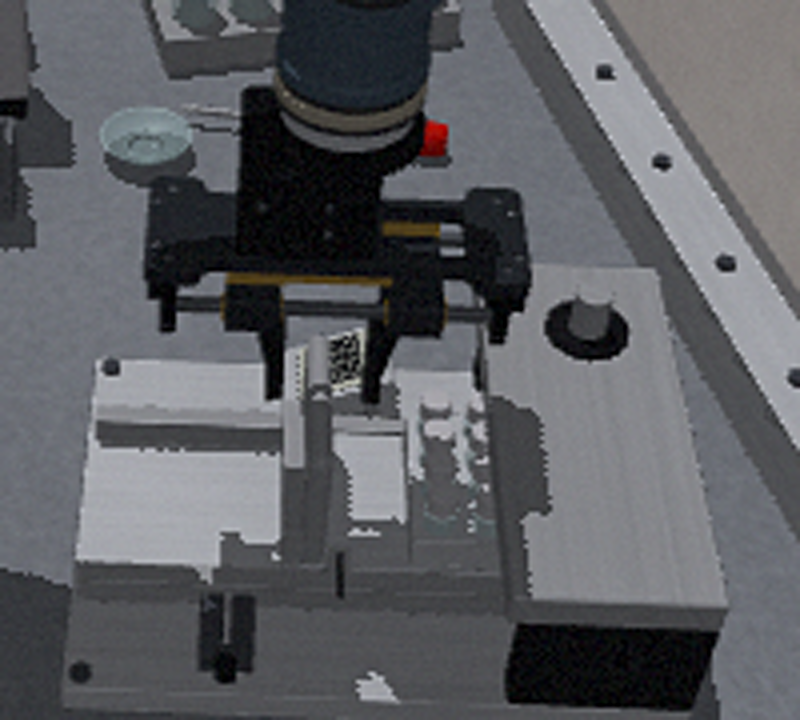

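The fingers straddle the bar, so I close.

Request:
send_rows(
  fingers=[0,0,0,0,0,0,0,0,0,0],
  dp=[
    [0,0,-1],
    [0,0,-1],
    [0,0,-1],
    [0,0,-1],
    [0,0,-1],
    [0,0,-1],
    [0,0,-1],
    [0,0,-1],
    [0,0,-1],
    [0,0,-1],
  ],
  turn=[
    [0,0,0],
    [0,0,0],
    [0,0,0],
    [0,0,0],
    [0,0,0],
    [0,0,0],
    [0,0,0],
    [0,0,0],
    [0,0,0],
    [0,0,0],
  ],
)

```text
time_s: 18.67
position: [0.6123, -0.0255, 0.097]
tcp_rot: [[0.001, 0.24, 0.971], [0.0, 0.971, -0.24], [-1.0, 0.0, 0.001]]
force: [-0.3, -0.1, 0.1]
opening: 0.007
```

```bash
python3 -c "
from back import *
go((.6118,-.0252,.096),Rh)
p=bot.read_state()['position'];print(p@XS,p@YS)
c,s=snap('side','13');crop(c['img'],270,130,470,310,4,'pics/s13.png')
snap('wrist','13')
"
```

```text
18.6667 [ 0.6123 -0.0255  0.097 ] dp [-0.5  0.3 -1. ] turn [-0.0001  0.0011  0.0001] open 0.007 f [-0.3 -0.1  0.1] q [-12.8  36.2  88.8   0.   54.9   1.1] 0.1
0.6004898985674074 0.12231680053015846
```

View pics/s13.png

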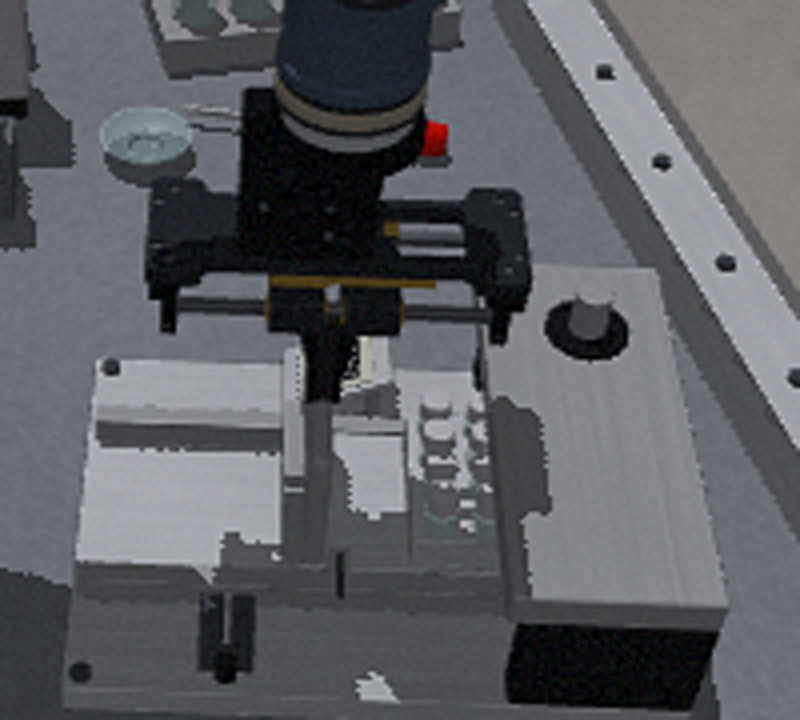

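View pics/wrist13.png

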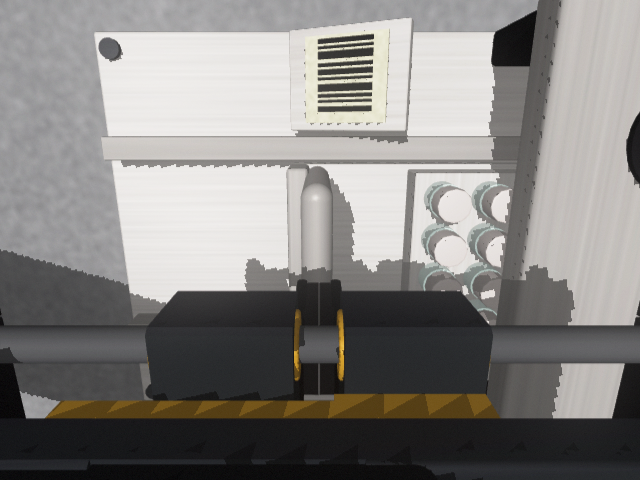

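```bash
python3 -c "
from back import *
c,s=ld('side','12');Rr=s['tcp_rot'];p=s['position']
for k in (0,.019,.045): print(k,((proj(c,np.array([p-Rr[:,0]*k+a*Rr[:,2]*.022 for a in (-1,1)]))-[270,130])*4).round())
c,s=ld('side','13');Rr=s['tcp_rot'];p=s['position']
P=cloud(c)
print(((proj(c,[p,p-Rr[:,0]*.019,[.6247,.0275,.115],[.5995,-.0759,.115]])-[270,130])*4).round())
for u,v in ((322,390),(318,380),(325,370),(318,430),(318,460)): print(u,v,P[int(130+v/4),int(270+u/4)])
c,s=ld('wrist','13');P=cloud(c,s)
for u,v in ((317,200),(317,250),(317,280),(310,300),(325,300),(310,285),(318,390)): print(u,v,P[v,u])
print(proj(c,[s['position'],s['position']-s['tcp_rot'][:,0]*.019],s))
"
```

```text
0 [[277. 419.]
 [356. 422.]]
0.019 [[278. 395.]
 [358. 398.]]
0.045 [[281. 361.]
 [362. 364.]]
[[317. 421.]
 [319. 397.]
 [317. 331.]
 [320. 467.]]
322 390 [ 0.60857232 -0.03636543  0.13420682]
318 380 [ 0.6061851  -0.0355298   0.13987411]
325 370 [ 0.61041647 -0.03440651  0.14697702]
318 430 [ 0.60315872 -0.05224987  0.12040101]
318 460 [ 0.59713741 -0.07542495  0.12078227]
317 200 [0.62268839 0.01835036 0.12199531]
317 250 [ 0.61745738 -0.00271242  0.12193636]
317 280 [ 0.61408627 -0.01627765  0.12139758]
310 300 [ 0.61165162 -0.01522578  0.14350643]
325 300 [ 0.61731767 -0.01646042  0.14386117]
310 285 [ 0.61119094 -0.01564553  0.12698048]
318 390 [ 0.60105855 -0.07071949  0.12168237]
[[318.14314246 279.62526428]
 [318.04211603 294.86055582]]
```

```bash
python3 -c "
from back import *
def tool(c,s,uvs):
    P=cloud(c,s)
    for u,v in uvs:
        print((u,v),((P[v,u]-s['position'])@s['tcp_rot']*1e3).round(1))
c,s=ld('wrist','11');print('half-open');tool(c,s,[(252,284),(258,284),(262,284),(262,290),(374,284),(384,284),(375,292)])
c,s=ld('wrist','13');print('shut');tool(c,s,[(302,284),(308,284),(325,284),(333,284),(310,300),(310,390)])
c,s=ld('wrist','1');print('open');tool(c,s,[(200,284),(210,284),(425,284),(432,284)])
c,s=ld('wrist','7');print('scan');tool(c,s,[(262,284),(270,284),(368,284),(300,252),(330,256)])
crop(ld('wrist','13')[0]['img'],260,230,380,410,4,'pics/c13.png')
"
```

```text
half-open
(252, 284) [-34.2  11.5 -27.4]
(258, 284) [-30.3   9.9 -25.5]
(262, 284) [-31.   10.2 -23.7]
(262, 290) [-36.9  10.  -22.9]
(374, 284) [-30.7  10.1  23.8]
(384, 284) [-34.4  11.6  27.4]
(375, 292) [-38.1   9.6  23.2]
shut
(302, 284) [-34.6  11.7  -6.6]
(308, 284) [-31.8  10.5  -4.2]
(325, 284) [-30.7  10.1   3. ]
(333, 284) [-33.4  11.2   6.3]
(310, 300) [-46.5   9.9  -3. ]
(310, 390) [-77.4  -8.   -2.5]
open
(200, 284) [-34.7  11.6 -49.3]
(210, 284) [-29.3   9.4 -46.7]
(425, 284) [-30.1   9.8  45.1]
(432, 284) [-31.3  10.3  47.7]
scan
(262, 284) [-34.8  11.8 -23.6]
(270, 284) [-33.7  11.3 -20.5]
(368, 284) [-33.8  11.4  20.3]
(300, 252) [-25.3  22.6  -8.2]
(330, 256) [-27.7  21.6   4.6]
```

View pics/c13.png

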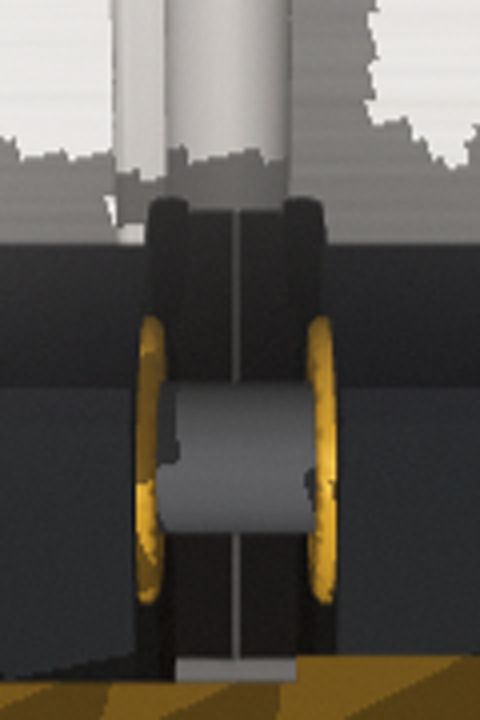

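```bash
python3 -c "
from back import *
c,s=ld('wrist','13');P=cloud(c,s)
for u,v in [(220,292),(220,296),(200,310),(420,296),(310,282),(310,283),(310,281),(320,283),(100,330),(300,410)]:
    print((u,v),((P[v,u]-s['position'])@s['tcp_rot']*1e3).round(1))
c,s=ld('side','13');P=cloud(c);im=c['img']
for r in range(222,240): print(r,[ (P[r,u].round(3).tolist(),im[r,u].tolist()) for u in (350,)])
"
```

```text
(220, 292) [-104.5   38.1  -22.3]
(220, 296) [-106.6   38.   -21.8]
(200, 310) [-114.9   38.5  -23.9]
(420, 296) [-106.2   37.8   23.3]
(310, 282) [-25.    8.7  -3.5]
(310, 283) [-29.8  10.2  -3.4]
(310, 281) [-24.    8.8  -3.5]
(320, 283) [-28.8   9.8   0.9]
(100, 330) [-114.6   33.8  -45.3]
(300, 410) [-127.2   24.2   -3.1]
222 [([0.607, -0.037, 0.15], [13, 11, 15])]
223 [([0.607, -0.037, 0.147], [12, 17, 21])]
224 [([0.609, -0.033, 0.14], [16, 11, 9])]
225 [([0.608, -0.036, 0.14], [20, 21, 20])]
226 [([0.608, -0.036, 0.137], [17, 11, 10])]
227 [([0.609, -0.036, 0.134], [10, 5, 14])]
228 [([0.609, -0.035, 0.13], [15, 11, 11])]
229 [([0.609, -0.036, 0.128], [29, 27, 27])]
230 [([0.61, -0.034, 0.123], [64, 60, 59])]
231 [([0.609, -0.037, 0.122], [78, 75, 75])]
232 [([0.609, -0.037, 0.12], [73, 69, 69])]
233 [([0.607, -0.043, 0.123], [73, 73, 72])]
234 [([0.608, -0.043, 0.12], [68, 69, 67])]
235 [([0.606, -0.049, 0.122], [72, 70, 68])]
236 [([0.606, -0.049, 0.12], [71, 68, 66])]
237 [([0.604, -0.055, 0.123], [72, 68, 69])]
238 [([0.604, -0.056, 0.121], [74, 69, 69])]
239 [([0.604, -0.059, 0.121], [71, 67, 65])]
```

The fingers shut completely with the bar still below them. Both cameras put the real fingertips about 27 mm behind the reported TCP, at z ≈ 0.125, so they closed above the bar. I open, go 27 mm lower and grip again.

Request:
send_rows(
  fingers=[0.5,0.5,0.5,0.5,0.5,0.5,0.5,0.5],
  dp=[
    [0,0,5],
    [0,0,5],
    [0,0,5],
    [0,0,5],
    [0,0,5],
    [0,0,5],
    [0,0,5],
    [0,0,5],
  ],
  turn=[
    [0,0,0],
    [0,0,0],
    [0,0,0],
    [0,0,0],
    [0,0,0],
    [0,0,0],
    [0,0,0],
    [0,0,0],
  ],
)

```text
time_s: 19.43
position: [0.6123, -0.0255, 0.102]
tcp_rot: [[0.001, 0.24, 0.971], [0.0, 0.971, -0.24], [-1.0, 0.0, 0.001]]
force: [-0.3, 0.7, -0.3]
opening: 0.471
```

Request:
send_rows(
  fingers=[0.5,0.5,0.5,0.5,0.5,0.5,0.5],
  dp=[
    [-0.5,0,-6],
    [-0.5,0,-12],
    [-0.5,0,-18],
    [-0.5,0,-24],
    [-0.5,0,-29],
    [-0.5,0,-31],
    [-0.5,0,-31],
  ],
  turn=[
    [0,0,0],
    [0,0,0],
    [0,0,0],
    [0,0,0],
    [0,0,0],
    [0,0,0],
    [0,0,0],
  ],
)

```text
time_s: 20.02
position: [0.6112, -0.0254, 0.0699]
tcp_rot: [[-0.001, 0.24, 0.971], [0.001, 0.971, -0.24], [-1.0, 0.0, -0.001]]
force: [-0.7, 0.9, 0.7]
opening: 0.5
```

Request:
send_rows(
  fingers=[0,0,0,0,0,0,0,0],
  dp=[
    [0,0,0],
    [0,0,0],
    [0,0,0],
    [0,0,0],
    [0,0,0],
    [0,0,0],
    [0,0,0],
    [0,0,0],
  ],
  turn=[
    [0,0,0],
    [0,0,0],
    [0,0,0],
    [0,0,0],
    [0,0,0],
    [0,0,0],
    [0,0,0],
    [0,0,0],
  ],
)

```text
time_s: 20.68
position: [0.6114, -0.0254, 0.0702]
tcp_rot: [[-0.0, 0.24, 0.971], [0.0, 0.971, -0.24], [-1.0, 0.0, -0.0]]
force: [-0.4, 0.5, 1.3]
opening: 0.149
```

```bash
python3 -c "
from back import *
go((.6118,-.0252,.070),Rh)
p=bot.read_state()['position'];print(p@XS,p@YS)
c,s=snap('side','14');crop(c['img'],270,130,470,310,4,'pics/s14.png')
snap('wrist','14')
"
```

```text
20.6833 [ 0.6114 -0.0254  0.0702] dp [ 0.4  0.2 -0.2] turn [-0.0004 -0.0002  0.0001] open 0.149 f [-0.4  0.5  1.3] q [-12.8  38.3  89.9   0.   51.9   1. ] 0.12
0.5995856854059308 0.1221841338484384
```

View pics/s14.png

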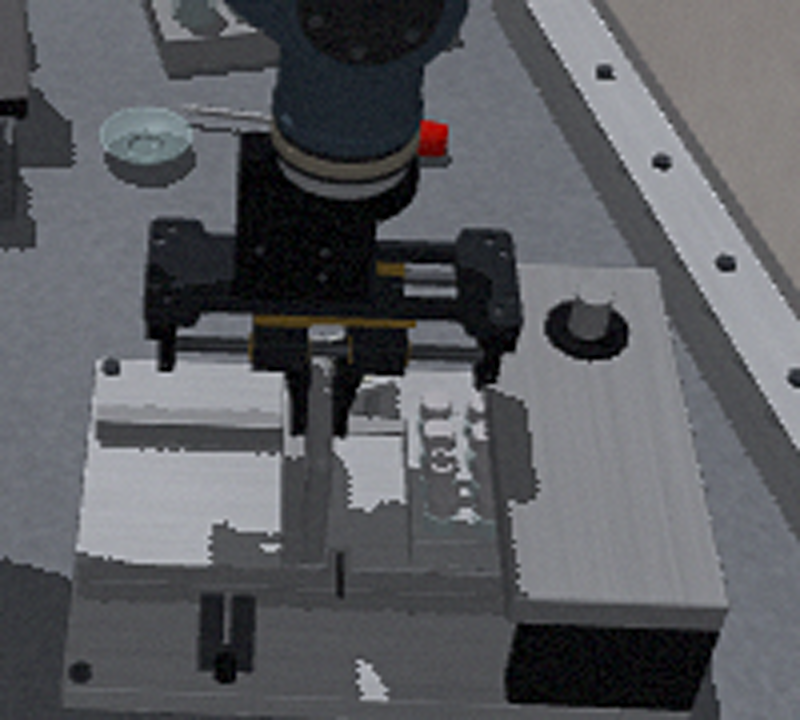

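Request:
send_rows(
  fingers=[0,0,0,0,0,0,0,0,0,0],
  dp=[
    [-4,1,0],
    [-11,2.7,0],
    [-19,4.7,0],
    [-27,6.7,0],
    [-35,8.7,0],
    [-42,10.4,0],
    [-48,11.9,0],
    [-52,12.9,0],
    [-54,13.4,0],
    [-54,13.4,0],
  ],
  turn=[
    [0,0,0],
    [0,0,0],
    [0,0,0],
    [0,0,0],
    [0,0,0],
    [0,0,0],
    [0,0,0],
    [0,0,0],
    [0,0,0],
    [0,0,0],
  ],
)

```text
time_s: 21.62
position: [0.5605, -0.0128, 0.0702]
tcp_rot: [[0.007, 0.241, 0.971], [-0.001, 0.971, -0.241], [-1.0, 0.001, 0.007]]
force: [7.0, -1.4, -6.5]
opening: 0.153
```

```bash
python3 -c "
from back import *
go((.6118,-.0252,.070),Rh)
p=bot.read_state()['position'];print(p@XS,p@YS)
c,s=snap('side','15');crop(c['img'],290,230,390,310,8,'pics/s15.png')
snap('wrist','15')
"
```

```text
21.6167 [ 0.5605 -0.0128  0.0702] dp [ 51.3 -12.4  -0.2] turn [0.0011 0.0069 0.0004] open 0.153 f [ 7.  -1.4 -6.5] q [-12.7  35.2  97.9   0.   46.6   1.2] 0.68
0.5471504967721623 0.12220682737828326
```

View pics/s15.png

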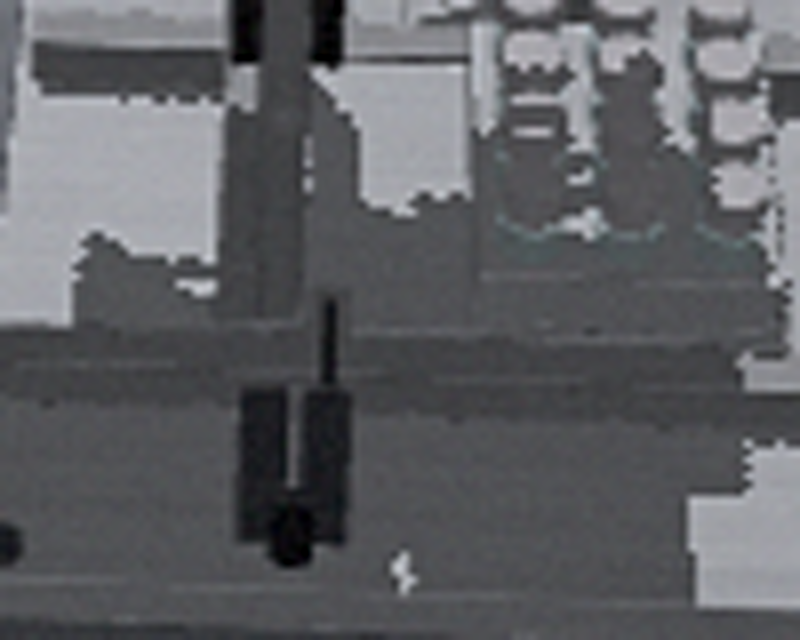

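View pics/wrist15.png

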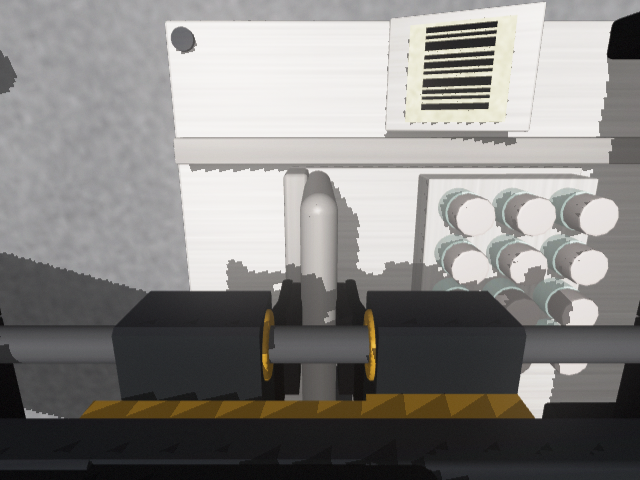

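```bash
cat > pm.py <<'E'
from back import *
def pm(tag):
    c,s=ld('side',tag);g=c['img'].astype(float).mean(2)
    # seed pixel rows: pointer ~ rows along dark finger, mark rows bright between dark
    out=[]
    P=[];M=[]
    for r in range(268,277):
        seg=g[r,318:345];w=np.clip(40-seg,0,None)
        if w.sum()>5: P.append((318+(w*np.arange(len(seg))).sum()/w.sum(),r,w.sum()))
    for r in range(280,290):
        seg=g[r,323:331];w=np.clip(seg-40,0,None)
        if w.sum()>5: M.append((323+(w*np.arange(len(seg))).sum()/w.sum(),r,w.sum()))
    print('P',np.round(P,1).tolist());print('M',np.round(M,1).tolist())
    a=plane(c,[(u,v) for u,v,_ in P],.0485);b=plane(c,[(u,v) for u,v,_ in M],.047)
    print('P sx',(a@XS*1e3).round(1),(a@YS*1e3).round(0));print('M sx',(b@XS*1e3).round(1),(b@YS*1e3).round(0))
    print('gap mm',(np.median(a@XS)-np.median(b@XS))*1e3)
E
python3 -c "
from pm import *
pm('15')"
```

```text
P [[331.0, 268.0, 22.7], [331.0, 269.0, 23.0], [331.0, 270.0, 22.0], [331.0, 271.0, 23.7], [330.7, 272.0, 28.0], [330.8, 273.0, 32.3], [330.6, 274.0, 29.0], [330.8, 275.0, 28.0], [330.7, 276.0, 23.0]]
M [[326.4, 280.0, 52.3], [326.4, 281.0, 49.3], [326.4, 282.0, 53.3], [326.3, 283.0, 71.7], [326.3, 284.0, 63.3], [326.3, 285.0, 71.0], [326.3, 286.0, 69.7], [326.2, 287.0, 54.7], [326.2, 288.0, 60.3], [326.1, 289.0, 55.3]]
P sx [562.3 562.4 562.4 562.5 561.8 562.1 561.8 562.2 562. ] [66. 63. 60. 57. 54. 51. 49. 46. 43.]
M sx [553.  553.  553.  552.9 553.  553.1 553.2 552.9 553.1 553. ] [33. 30. 27. 24. 22. 19. 16. 13. 11.  8.]
gap mm 9.18631721229679
```

Request:
send_rows(
  fingers=[0,0,0,0,0,0,0,0],
  dp=[
    [-2,0.5,0],
    [-4,1,0],
    [-6.5,1.6,0],
    [-8.5,2.1,0],
    [-9,2.2,0],
    [-9,2.2,0],
    [-9,2.2,0],
    [-9,2.2,0],
  ],
  turn=[
    [0,0,0],
    [0,0.003,0],
    [0,0.006,0],
    [0,0.006,0],
    [0,0.006,0],
    [0,0.006,0],
    [0,0.006,0],
    [0,0.006,0],
  ],
)

```text
time_s: 22.38
position: [0.5557, -0.0117, 0.0702]
tcp_rot: [[0.009, 0.241, 0.97], [-0.003, 0.97, -0.241], [-1.0, -0.0, 0.01]]
force: [7.8, -1.8, -6.8]
opening: 0.147
```

```bash
python3 -c "
from pm import *
go((.6118,-.0252,.070),Rh)
p=bot.read_state()['position'];print(p@XS,p@YS)
c,s=snap('side','16');pm('16')
"
```

```text
22.3833 [ 0.5557 -0.0117  0.0702] dp [ 56.1 -13.5  -0.2] turn [0.0028 0.0093 0.0009] open 0.147 f [ 7.8 -1.8 -6.8] q [-12.7  34.9  98.7  -0.1  45.9   1.3] 0.07
0.5422639350401091 0.12215589663302329
P [[328.3, 268.0, 17.7], [328.6, 269.0, 16.3], [328.4, 270.0, 19.7], [328.3, 271.0, 20.7], [328.2, 272.0, 30.7], [328.2, 273.0, 17.7], [328.3, 274.0, 25.0], [328.1, 275.0, 24.7], [328.0, 276.0, 17.7]]
M [[326.4, 280.0, 49.0], [326.4, 281.0, 46.0], [326.4, 282.0, 51.0], [326.3, 283.0, 68.3], [326.3, 284.0, 68.3], [326.3, 285.0, 69.0], [326.3, 286.0, 67.3], [326.2, 287.0, 59.0], [326.2, 288.0, 53.7], [326.2, 289.0, 57.7]]
P sx [556.4 556.9 556.6 556.4 556.4 556.4 556.6 556.3 556.2] [66. 63. 60. 57. 54. 51. 48. 45. 43.]
M sx [552.9 553.1 553.1 552.9 553.  553.1 553.1 552.9 553.  553.1] [33. 30. 27. 24. 22. 19. 16. 13. 11.  8.]
gap mm 3.3809092033266763
```

Request:
send_rows(
  fingers=[0,0,0,0,0,0,0,0],
  dp=[
    [-4.5,1.1,0],
    [-5.5,1.3,0],
    [-6.5,1.6,0],
    [-7,1.7,0],
    [-7,1.7,0],
    [-7,1.7,0],
    [-7,1.7,0],
    [-7,1.7,0],
  ],
  turn=[
    [0,0.006,0],
    [0,0.006,0],
    [0,0.006,0],
    [0,0.006,0],
    [0,0.006,0],
    [0,0.006,0],
    [0,0.006,0],
    [0,0.006,0],
  ],
)

```text
time_s: 23.1
position: [0.5528, -0.011, 0.0702]
tcp_rot: [[0.012, 0.241, 0.97], [-0.005, 0.97, -0.241], [-1.0, -0.002, 0.012]]
force: [7.4, -2.0, -7.7]
opening: 0.15
```

```bash
python3 -c "
from pm import *
go((.6118,-.0252,.070),Rh)
p=bot.read_state()['position'];print(p@XS,p@YS)
c,s=snap('side','17');pm('17');crop(c['img'],290,230,390,310,8,'pics/s17.png')
"
```

```text
23.1 [ 0.5528 -0.011   0.0702] dp [ 59.  -14.2  -0.2] turn [0.0045 0.0116 0.0013] open 0.15 f [ 7.4 -2.  -7.7] q [-12.7  34.7  99.2  -0.2  45.4   1.4] 0.06
0.539256693609613 0.12210295895845276
P [[327.0, 268.0, 26.0], [327.0, 269.0, 25.3], [327.0, 270.0, 29.7], [327.0, 271.0, 30.0], [327.0, 272.0, 32.0], [327.0, 273.0, 25.7], [327.0, 274.0, 31.0], [327.0, 275.0, 34.3], [327.0, 276.0, 29.3]]
M [[326.4, 280.0, 51.3], [326.4, 281.0, 57.7], [326.4, 282.0, 53.3], [326.3, 283.0, 66.7], [326.3, 284.0, 70.3], [326.3, 285.0, 67.3], [326.3, 286.0, 70.3], [326.2, 287.0, 54.7], [326.2, 288.0, 58.3], [326.2, 289.0, 57.0]]
P sx [553.4 553.5 553.6 553.6 553.7 553.8 553.8 553.9 554. ] [65. 63. 60. 57. 54. 51. 48. 45. 43.]
M sx [553.  553.  553.1 553.  553.  553.1 553.2 552.9 553.1 553. ] [33. 30. 27. 24. 22. 19. 16. 13. 11.  8.]
gap mm 0.6861146514660632
```

View pics/s17.png

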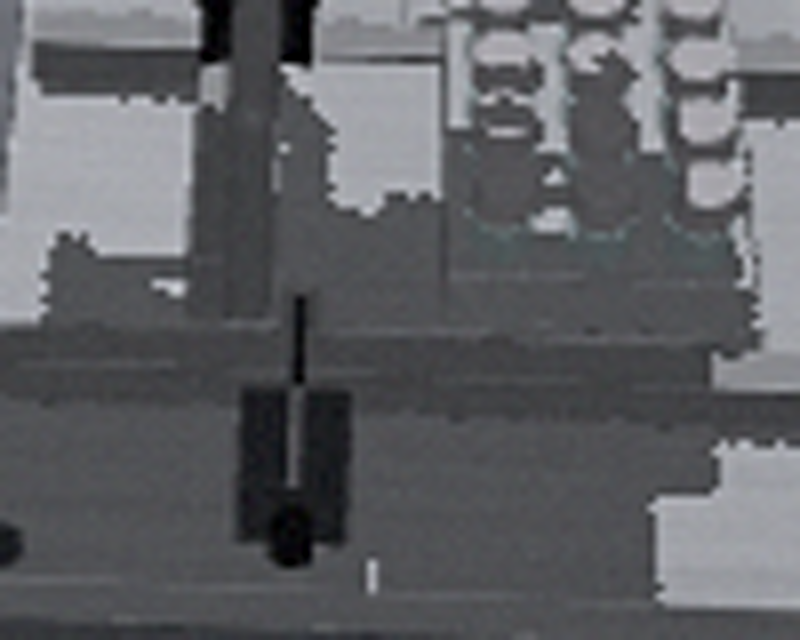

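Request:
send_rows(
  fingers=[0,0,0,0,0,0,0,0],
  dp=[
    [-4.3,1.1,0],
    [-4.8,1.2,0],
    [-4.8,1.2,0],
    [-4.8,1.2,0],
    [-4.8,1.2,0],
    [-4.8,1.2,0],
    [-4.8,1.2,0],
    [-4.8,1.2,0],
  ],
  turn=[
    [0,0.006,0],
    [0,0.006,0],
    [0,0.006,0],
    [0,0.006,0],
    [0,0.006,0],
    [0,0.006,0],
    [0,0.006,0],
    [0,0.006,0],
  ],
)

```text
time_s: 23.82
position: [0.5521, -0.0109, 0.0703]
tcp_rot: [[0.014, 0.242, 0.97], [-0.006, 0.97, -0.242], [-1.0, -0.003, 0.015]]
force: [7.6, -2.0, -6.2]
opening: 0.15
```

```bash
python3 -c "
from pm import *
go((.6118,-.0252,.070),Rh)
p=bot.read_state()['position'];print(p@XS,p@YS)
c,s=snap('side','18');pm('18');crop(c['img'],300,255,350,295,14,'pics/s18.png')
c,s=snap('top','18');cv2.imwrite('pics/t18.png',c['img'])
"
```

```text
23.8167 [ 0.5521 -0.0109  0.0703] dp [ 59.7 -14.3  -0.3] turn [0.0064 0.0141 0.0016] open 0.15 f [ 7.6 -2.  -6.2] q [-12.6  34.6  99.4  -0.3  45.1   1.6] 0.03
0.5385827718332806 0.1220623082123595
P [[327.0, 268.0, 18.0], [327.0, 269.0, 14.7], [327.0, 270.0, 21.0], [326.7, 271.0, 27.3], [326.6, 272.0, 42.3], [326.7, 273.0, 36.0], [326.7, 274.0, 36.7], [326.3, 275.0, 15.3], [326.5, 276.0, 12.7]]
M [[326.4, 280.0, 48.0], [326.4, 281.0, 55.3], [326.4, 282.0, 52.0], [326.3, 283.0, 68.3], [326.3, 284.0, 65.7], [326.3, 285.0, 75.3], [326.3, 286.0, 70.7], [326.2, 287.0, 59.7], [326.2, 288.0, 56.0], [326.1, 289.0, 54.7]]
P sx [553.4 553.5 553.5 553.  552.8 553.2 553.1 552.3 552.8] [65. 63. 60. 57. 54. 51. 48. 45. 43.]
M sx [552.9 553.  553.  553.  553.  553.1 553.2 553.  553.1 552.9] [33. 30. 27. 24. 22. 19. 16. 13. 11.  8.]
gap mm 0.08717590628792848
```

View pics/s18.png

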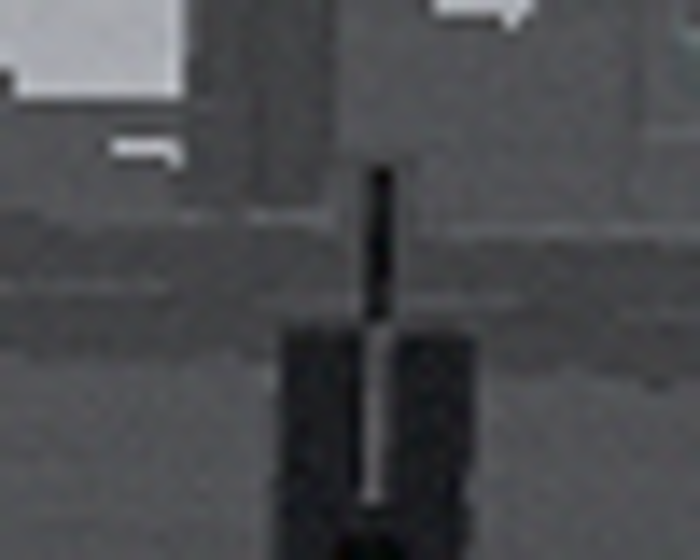

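View pics/t18.png

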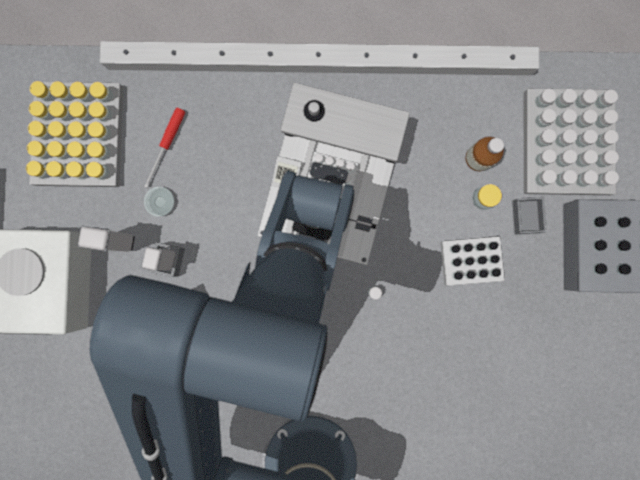

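```bash
python3 -c "
from pm import *
snap('side','19');pm('19');s=bot.read_state();print(s['time_s'],s['position'],s['opening'],s['position']@XS)
print(bot.hand_in())"
```

```text
P [[327.0, 268.0, 19.3], [327.0, 269.0, 19.3], [327.0, 270.0, 16.0], [326.7, 271.0, 36.3], [326.7, 272.0, 32.3], [326.6, 273.0, 33.7], [326.8, 274.0, 29.7], [326.4, 275.0, 17.7]]
M [[326.5, 280.0, 51.0], [326.4, 281.0, 54.7], [326.4, 282.0, 49.7], [326.3, 283.0, 68.0], [326.3, 284.0, 68.3], [326.3, 285.0, 68.0], [326.3, 286.0, 70.7], [326.1, 287.0, 52.3], [326.2, 288.0, 55.7], [326.2, 289.0, 58.3]]
P sx [553.4 553.5 553.6 553.  553.  552.8 553.4 552.6] [65. 63. 60. 57. 54. 51. 48. 45.]
M sx [553.1 552.9 553.2 553.  553.  553.1 553.2 552.8 553.  553.1] [33. 30. 27. 24. 22. 19. 16. 13. 11.  8.]
gap mm 0.16552291594762458
23.9667 [ 0.5521354  -0.01091828  0.070255  ] 0.14744613297328682 0.5385898099851633
the job is handed in; nothing more can be done
None
```

The job is handed in at about 24 s, with the gripper still holding the handle and the pointer at the mark.

- **Scan:** I took the 140 mm scanner, the shortest of the three, out of its stand. I held its nose about 55 mm from the label for about 2.6 s. The TCP pose put the aim within 1 mm of the label centre and 0.1° of square. That assumes the label tilts 25° as given, because my depth fit of the label plane failed.
- **Return:** The scanner went back into its stand. The side and wrist pictures show it upright, with its top at 145 mm against an expected 146 mm.
- **Carriage:** I pulled it out about 61 mm, well short of the 140 mm end stop. The last side picture puts the pointer 0.1–0.2 mm from the mark. The tool's travel and the earlier wrist view suggest about 0.4 mm.

**What disagreed:**
- **Missed first grip:** My first close on the handle caught nothing, because the real fingertips sit about 27 mm behind the reported TCP. I opened, went 27 mm lower and gripped the bar properly, with 13 mm between the fingers on the 14 mm bar. For the same reason the scanner was held only near its top, but it did not slip.
- **Hidden vial:** In the last top picture the arm hides the black-capped vial, so I could not recheck it there. The other loose things show no change.

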